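Release the ratchet clamp and file the slide box

TASK

The upright slide box is held down in the transport clamp by the bar on the ratchet drum: lift the red-tabbed pawl clear of the toothed wheel until the drum has turned all the way back and the bar is fully open, then let the pawl drop back into the teeth. Then take the box out and stand it in the free bay of the green filing stand, square and fully down; it can be gripped only front to back in the clamp and only by its two narrow ends in the bay, so set it down on the counter and take it the other way in between. Keep the box upright, never drop it, and do not shift or knock over the other box or the bottles and cartons standing around.

Things in the scene. Friction and masses are not known exactly. Their poses are not given: they have to be found in the camera images.
- clamp: Grey fixed transport clamp. Origin on the counter under the centre of the nest; its x axis points from the nest to the drum, z up. Base plate 10 mm thick, x -42 to 154, y -49 to 85 mm. Bearing plates at x 62 to 98, y -30 and 72.5 mm, up to z 120 mm; the pawl's post at x 115 to 145, y 69 to 76 mm, up to z 148 mm.
- nest (a point): Centre of the nest floor on the clamp's plate (10 mm above the counter), axes as the clamp's. The box stands between two aluminium cheeks (inner faces at y +-33.5 mm, outer +-39.5, x +-15 mm, 88 mm high above this floor) and two low black sills (x +-20 to +-25 mm, 6 mm high). Free for fingers in front (-x) and behind (+x, 35 mm to the drum).
- drum_axis (a point): Centre of the blue drum, on its axis (parallel to the clamp's y), at (80, 0, 105) mm in the clamp's frame. Drum radius 18 mm, flanges 22 mm; the toothed wheel (12 saw teeth, outer radius 30 mm) is at clamp y 49 to 61 mm.
- drum (a joint): Turn of the drum with its bar, rad. 0: bar level over the box (bar 16 mm wide, reaching 92 mm from the axis toward the nest, 1.5 mm above the box); 2.04: fully back, bar up and leaning away from the nest; highest point on the way z 205 mm. A damped spring turns it back by itself in about 2 s once the pawl is clear; a dropped pawl stops it every 0.52 rad.
- pawl (a joint): Lift of the pawl, rad. 0: dropped into the teeth; about 0.15 and more: clear of the teeth; 0.45: end stop. Positive turns about the clamp's +y axis, so the tab rises and moves toward +x of the clamp. A weak spring returns it when let go; lifting takes about 2 to 3 N at the tab.
- pawl_tab (a point): Centre of the grip of the red pawl tab, a plate 16 mm (clamp x) by 10 mm thick (clamp y) standing on the pawl; its top is 17 mm above this point, the pawl bar 24 mm below. Pinch it across the 10 mm, along the clamp's y. With the pawl down it lies at (90, 55, 170) mm in the clamp's frame; it moves on an arc about pawl_pivot.
- pawl_pivot (a point): Pivot of the pawl on the clamp at (130, 55, 140) mm in the clamp's frame; pawl axis is the clamp's y.
- slide_carton: The white and blue slide box to be moved, standing on end, 60 mm (its x) by 34 mm (its y) by 85 mm high (z up). Origin under the centre of its foot. In the clamp its x lies along the clamp's y. About 0.14 kg.
- stand: Green fixed filing stand, base 90 (x) by 116 (y) by 8 mm high, origin on the counter under its centre. Three walls parallel to its x at y -46, 0, +46 mm, 5 mm thick, 50 mm long (x +-25 mm), up to z 96 mm make two bays 41 mm wide, at y +23 mm (free) and -23 mm (holds the other box). Sills 4 mm high at x +-34 to +-39 mm end the bays.
- free_bay (a point): Centre of the floor of the free bay, 8 mm above the counter; a box standing there has its 60 mm side along the stand's x.
- filed_carton: A second, equal slide box, already standing in the other bay (bystander). Same frame as slide_carton.
- amber_bottle: Brown bottle with black cap, 60 mm diameter, 118 mm high, origin under its centre (bystander).
- strip_carton: Green and white upright carton 62 x 62 x 105 mm, origin under its centre (bystander).
- reagent_bottle: White square bottle with orange cap, 44 x 56 x 88 mm, origin under its centre (bystander).
- tip_box: Blue pipette-tip box, furniture fixed behind the middle of the work: 88 mm (its x, depth) by 126 mm (its y) by 48 mm high, origin under its centre; its open lid stands behind it (x 45 to 80 mm) up to z 145 mm. Keep clear.

How it is judged (in metres and radians):
On the way, in this order (a step that is already met when the one before it is completed fails the run):
1. the pawl is lifted clear of the toothed wheel (value of joint pawl above 0.15 rad), for 0.1 s.
2. the drum has turned all the way back and the pawl has been dropped into the teeth again, with the box still in the clamp (value of joint drum above 1.95 rad and value of joint pawl below 0.08 rad and horizontal distance between slide_carton and clamp below 0.02 m), for 0.2 s.
At the end, for the whole second after the job is handed in: The drum is fully back (over 1.95 rad) with the pawl in the teeth (under 0.08 rad); the slide box stands at rest on the floor of the free bay, within 10 mm of its centre, upright within 0.06 rad and along the bay within 0.25 rad (value of joint drum above 1.95 rad and value of joint pawl below 0.08 rad and horizontal distance between slide_carton and free_bay below 0.01 m and z of slide_carton in the frame of free_bay below 0.003 m and angle between slide_carton's own z axis and vertical below 0.06 rad and angle between the x axis of slide_carton and the x axis of stand, either way round below 0.25 rad and linear speed of slide_carton below 0.02 m/s); the robot touches nothing.
It fails at once if the slide box is tipped over (angle between slide_carton's own z axis and vertical above 0.6 rad).
It fails at once if the slide box is dropped or thrown (linear speed of slide_carton above 0.6 m/s and contact force between slide_carton and the fingers below 0.05 N).
It fails at once if a bystander is shifted more than 25 mm or knocked over (distance of any of filed_carton, amber_bottle, strip_carton, reagent_bottle from where it was at the start of the episode above 0.025 m or angle between any of filed_carton, amber_bottle, strip_carton, reagent_bottle's own z axis and vertical above 0.5 rad).
It also fails if it takes over 72 s, if anything falls off the work surface, if the arm or the gripper's body presses on something with over 40 N, if the wrist force passes 120 N, or if a joint passes its speed limit or range.

ROBOT

A 6-joint arm with a two-finger parallel gripper is mounted at the origin on a cart in front of the work surface, level with it; the furniture and walls round the work are solid. World frame = base frame: x ahead of the robot, y to its left, z up, the work surface at z = 0. Lengths are in mm, angles in rad, forces in N, time in s.
With the tool pointing down it reaches from about 200 to 875 mm from the base axis. Payload 3.4 kg.
Tool frame: the origin (TCP) lies where the fingers leave the gripper's body, on its centre line; the fingertips stand 97 mm ahead of it and the grasp point (between the pads) lies 78 mm ahead of it; y points along the fingers, x is the direction in which the jaws open and shut, and the axes are right-handed (so a half turn about y gives the same grasp; the last joint's range is limited). The gripper opens to 94 mm and grips with 3 to 60 N. Pads are 16 mm wide; open, the fingers measure 119 mm over their backs; the gripper's body (75 mm by 177 mm) begins 78 mm behind the grasp point.
Start: joints at [-1.241, 0.276, 1.505, -0, 1.361, -0.121], TCP at [250.521, -517.585, 302.693] pointing down, gripper open.
Joint ranges: [-2.89, 2.89], [-0.75, 2.08], [0.22, 2.7], [-1.18, 4.32], [0.11, 2.71], [-2.7, 2.7]. Speed limits (rad/s): [2.57, 2.57, 3.14, 3.14, 3.14, 3.14].

INTERFACE

Orientations are given as a unit quaternion [x, y, z, w].
In Python, from cell import state, viewer, job gives the robot as it stands.
- The arm moves only by the tool jog_arm, never from a script. Its argument "motion" is a list of rows, each an object of numbers: "x", "y", "z": the shift along the tool's x, y, z in cm; "wx", "wy", "wz": the turn, a rotation vector about the tool's x, y, z in rad; "claw": the finger opening in cm, from 0 to 9.4. A call has 1 to 12 rows; each row is the pose to reach, as a shift and turn from the pose commanded when the call began, along the tool's axes at that moment; what a row does not reach only later rows make up. A row lasts 1/12 s, in which the tool goes at most 41.7 mm and 7.16 degrees, less where a joint would pass 70% of its speed; a pose out of reach is approached as far as the arm can. A call with a gripper value outside its range is refused whole. The fingers move at their own pace and stop on an object; "newtons" is the grip in N (left out, the last holds). Time passes only in rows, so rows that repeat a pose let the fingers close. It gives the time, the measured TCP pose, the force and the opening at its end, in the units of the state.
- state(): the state, without advancing time (a new reading comes with each control period).
- viewer.snapshot(name): name is "side" or "top"; returns (picture, depth): 420x560x3 uint8, red, green, blue; 420x560 float32, mm along the optical axis (not along the pixel's ray), 0 where there is no reading.
- viewer.camera_params(name): a dict with "K" (3x3 intrinsics, pixels), "k1" (the pictures are not rectified: a ray, as slopes to the right and down, at radius r is drawn at 1 + k1 r^2 times it, then the intrinsics apply), "cam_to_world" (4x4, takes a point from camera to world coordinates). Camera axes: x right, y down, z forward; pixel columns grow to the right and rows downward; lengths in mm; the calibration is good to about 2 mm. A picture is of the moment at which its call begins. camera_params takes no time and is no camera call.
- job.hand_in(): hands the job in, once; it reports no verdict.
The state is a dict: "clock": time; "joints": joint angles; "dq": joint speeds; "joint_efforts": joint torques, N m; "position": TCP position; "ee_rot": TCP orientation; "ft_force": force on the tool from outside, world axes, zero at the start; "wrist_torque": the same for the moment, N m; "width": finger opening in mm.
Only numpy, scipy, OpenCV 4.12 (cv2) and the standard library are available. Lean on these libraries where they do the work, as an engineer would, in place of code of your own. Each camera call takes 0.05 s, during which the arm holds its last target.

## Working session

There is one attempt and no reset: what is moved stays moved. The work goes in short steps, Python scripts to look and compute and a tool call to move; the robot and the scene stay as the last step left them, time stands still between calls to the robot, and variables do not carry over. Pictures are saved under pics/ and viewed, and the job is handed in when it is done.

Besides the shell and the picture viewer there is one more tool, called after "Request:" as a command line: name --argument value ..., lists and objects as JSON in quotes. jog_arm: Moves the arm, as the interface text tells. Its arguments: {"type":"object","properties":{"motion":{"type":"array"},"newtons":{"type":"number"}},"required":["motion"]}

```bash
ls; mkdir -p pics; python3 - <<'E'
from cell import state, viewer, job
import cv2,numpy as np
print(state())
for n in("side","top"):
    p,d=viewer.snapshot(n); cv2.imwrite(f"pics/{n}0.png",p[:,:,::-1]); np.save(f"pics/{n}0_d.npy",d); np.save(f"pics/{n}0_p.npy",p)
    print(n,viewer.camera_params(n), (d>0).mean())
E
```

```text
pics
{'clock': 0.0, 'joints': array([-1.24099073e+00,  2.76592918e-01,  1.50610746e+00, -3.92751826e-05,
        1.36067348e+00, -1.21050116e-01]), 'dq': array([ 0.00133477,  0.00152277, -0.00151903, -0.00184222, -0.00106738,
       -0.00054398]), 'joint_efforts': array([ 2.42001959e-03, -4.04567492e+01, -2.37228405e+01,  7.02430308e-02,
        3.43528215e-02, -1.36432227e-04]), 'position': array([ 250.38270593, -517.19918838,  301.81599453]), 'ee_rot': array([-0.59872636,  0.37608278, -0.37508714,  0.59949823]), 'ft_force': array([ 0.02747049, -0.24067438, -0.01861869]), 'wrist_torque': array([-0.00562198,  0.00187309, -0.01825117]), 'width': 93.62325830767895}
side {'K': array([[460.52941568,   0.        , 272.39700353],
       [  0.        , 460.52941568, 207.84898118],
       [  0.        ,   0.        ,   1.        ]]), 'k1': 0.02088095111017019, 'cam_to_world': array([[-9.78153517e-01, -1.28455865e-01,  1.63446590e-01,
         2.75789896e+02],
       [-2.06995641e-01,  5.29236520e-01, -8.22837475e-01,
         1.13306744e+03],
       [ 1.91963955e-02, -8.38694102e-01, -5.44264368e-01,
         8.75585204e+02],
       [ 0.00000000e+00,  0.00000000e+00,  0.00000000e+00,
         1.00000000e+00]])} 0.9960204081632653
top {'K': array([[394.65754787,   0.        , 279.26737483],
       [  0.        , 394.65754787, 208.21136773],
       [  0.        ,   0.        ,   1.        ]]), 'k1': 0.014065845141067863, 'cam_to_world': array([[-8.86320365e-03, -9.90209574e-01,  1.39307013e-01,
         3.13727314e+02],
       [-9.99951281e-01,  8.17136544e-03, -5.53746387e-03,
        -6.74562330e+00],
       [ 4.34492123e-03, -1.39349306e-01, -9.90233757e-01,
         1.36679205e+03],
       [ 0.00000000e+00,  0.00000000e+00,  0.00000000e+00,
         1.00000000e+00]])} 0.9958843537414966
```

View pics/side0.png

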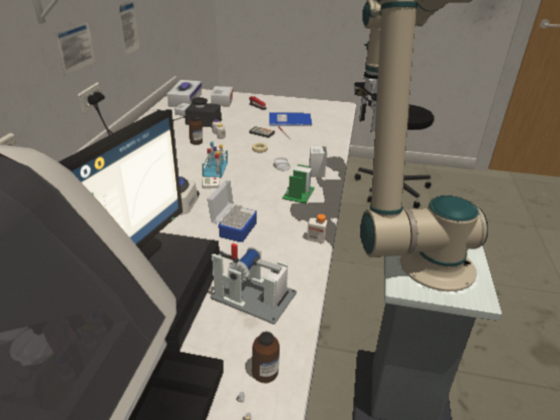

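View pics/top0.png

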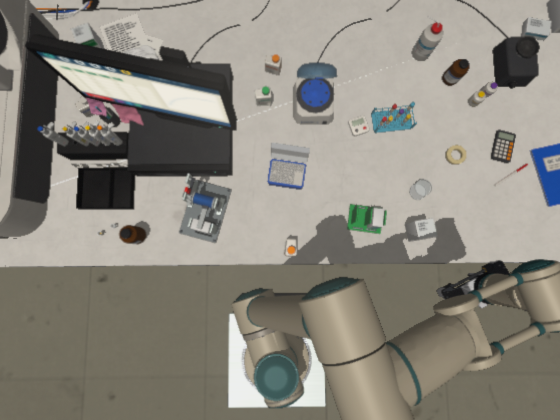

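```bash
cat > h.py <<'E'
import numpy as np,cv2
from scipy.spatial.transform import Rotation as R
from cell import state, viewer, job
def pts(n,p,d):
    c=viewer.camera_params(n);K=c['K'];k=c['k1']
    v,u=np.mgrid[0:420,0:560]
    xd=(u-K[0,2])/K[0,0];yd=(v-K[1,2])/K[1,1]
    x,y=xd.copy(),yd.copy()
    for _ in range(8):
        f=1+k*(x*x+y*y);x=xd/f;y=yd/f
    P=np.stack([x*d,y*d,d],-1);T=c['cam_to_world']
    return P@T[:3,:3].T+T[:3,3]
def shot(n,name):
    p,d=viewer.snapshot(n);cv2.imwrite(f"pics/{name}.png",p[:,:,::-1]);np.save(f"pics/{name}_d.npy",d);np.save(f"pics/{name}_p.npy",p)
    return p,d,pts(n,p,d)
def load(n,name):
    p=np.load(f"pics/{name}_p.npy");d=np.load(f"pics/{name}_d.npy");return p,d,pts(n,p,d)
E
python3 - <<'E'
from h import *
print(R.from_quat(state()['ee_rot']).as_matrix().round(3))
for n in("side","top"):
    p,d,P=load(n,n+'0')
    m=(abs(P[...,2])<8); print(n,np.median(P[m][:,2]),m.mean())
    # world xy grid heightmap info
E
```

```text
[[ 0.436 -0.001  0.9  ]
 [-0.9    0.002  0.436]
 [-0.002 -1.     0.   ]]
side -0.8521545054564967 0.16841836734693877
top -0.16287211558005765 0.4250510204081633
```

The side view shows the clamp at about (253,285), amber bottle (266,357), reagent bottle (317,229), stand (299,185) and tip box (238,220). The top view shows the clamp at (205,208), stand (367,218), strip carton (421,229) and amber bottle (132,233). I'll enlarge these regions next.

```bash
python3 - <<'E'
from h import *
p,d,P=load('top','top0')
c=cv2.resize(p[165:265,110:310],None,fx=4,fy=4,interpolation=cv2.INTER_CUBIC);cv2.imwrite('pics/topclampz.png',c[:,:,::-1])
c=cv2.resize(p[180:270,320:470],None,fx=4,fy=4,interpolation=cv2.INTER_CUBIC);cv2.imwrite('pics/topstandz.png',c[:,:,::-1])
p,d,P=load('side','side0')
c=cv2.resize(p[225:330,195:315],None,fx=5,fy=5,interpolation=cv2.INTER_CUBIC);cv2.imwrite('pics/sideclampz.png',c[:,:,::-1])
# height maps in world for regions
for n in('side','top'):
    p,d,P=load(n,n+'0')
    for nm,lo,hi in (('clamp',(300,100),(520,330)),('stand',(250,-330),(480,-120)),('strip',(250,-450),(480,-330))):
        X=P.reshape(-1,3);C=p.reshape(-1,3)
        m=(X[:,0]>lo[0])&(X[:,0]<hi[0])&(X[:,1]>lo[1])&(X[:,1]<hi[1])&(X[:,2]>15)&(X[:,2]<240)
        print(n,nm,m.sum(),X[m].min(0).round(),X[m].max(0).round())
E
```

```text
side clamp 1442 [408. 189.  15.] [520. 304. 130.]
side stand 373 [ 431. -330.   15.] [ 480. -253.   98.]
side strip 170 [ 389. -450.   15.] [ 480. -330.  108.]
top clamp 706 [396. 176.  15.] [520. 329. 131.]
top stand 236 [ 432. -330.   15.] [ 479. -260.  101.]
top strip 197 [ 417. -450.   17.] [ 479. -330.  110.]
```

View pics/topclampz.png

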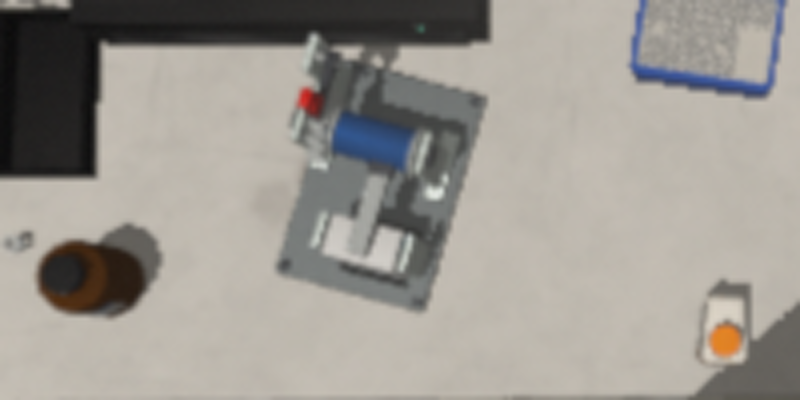

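View pics/topstandz.png

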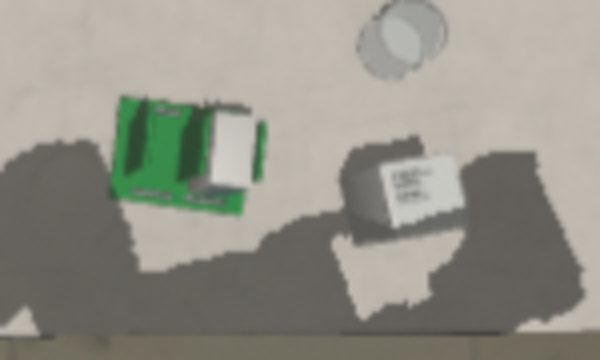

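View pics/sideclampz.png

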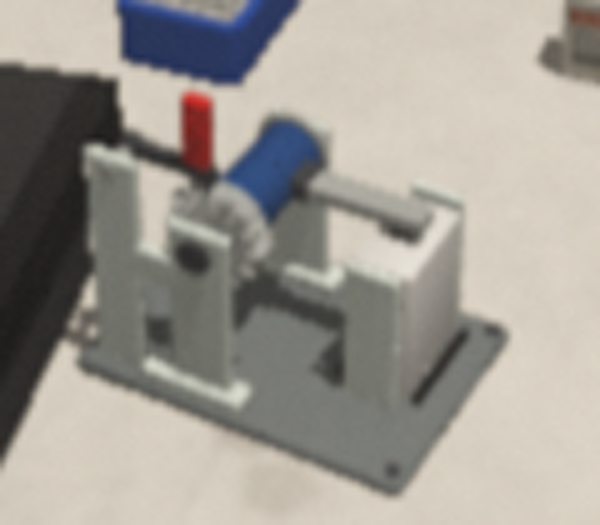

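```bash
python3 - <<'E'
from h import *
def rect(A):
    r=cv2.minAreaRect(A[:,:2].astype(np.float32)); return np.round(r[0],1),np.round(r[1],1),round(r[2],2)
for n in('side','top'):
    p,d,P=load(n,n+'0'); hsv=cv2.cvtColor(p,cv2.COLOR_RGB2HSV)
    reg=lambda lo,hi:(P[...,0]>lo[0])&(P[...,0]<hi[0])&(P[...,1]>lo[1])&(P[...,1]<hi[1])&(P[...,2]>lo[2])&(P[...,2]<hi[2])
    def rep(nm,m):
        m=m.astype(np.uint8)
        k,l,s,c=cv2.connectedComponentsWithStats(m,connectivity=8)
        if k<2: print(n,nm,'none');return
        i=1+np.argmax(s[1:,4]);A=P[l==i]
        print(n,nm,'px',c[i].round(1),'n',s[i,4],'med',np.median(A,0).round(1),'lo',A.min(0).round(),'hi',A.max(0).round(),'rect',*rect(A))
    rep('plate',reg((360,90,5),(620,340,15)))
    H,S,V=hsv[...,0],hsv[...,1],hsv[...,2]
    rep('red',((H<8)|(H>172))&(S>150)&(V>80)&reg((300,50,100),(700,340,260)))
    rep('drum',(H>100)&(H<125)&(S>120)&reg((350,150,90),(600,300,150)))
    rep('boxtop',reg((350,150,91),(460,300,99)))
    rep('stand',(H>40)&(H<85)&(S>100)&reg((300,-400,4),(650,-100,13)))
    rep('wallstop',(H>40)&(H<85)&(S>80)&reg((300,-400,88),(650,-100,105)))
    rep('filed',(S<60)&reg((300,-400,86),(650,-100,100)))
    rep('strip',reg((300,-500,98),(650,-330,115)))
    rep('orange',(H>5)&(H<20)&(S>150)&(V>150)&reg((300,-100,40),(650,100,115)))
    rep('reag',reg((300,-100,15),(500,100,115)))
    rep('amber',reg((300,280,25),(500,500,135)))
    rep('tip',(H>100)&(H<125)&(S>120)&reg((400,-100,20),(700,150,60)))
E
```

```text
side plate px [257.5 300. ] n 1444 med [484.3 275.8   9.5] lo [388. 193.   5.] hi [609. 334.  15.] rect [498.2 247.3] [137. 196.] 75.05
side red px [234.  250.7] n 68 med [539.8 275.5 169.1] lo [534. 272. 147.] hi [547. 278. 188.] rect [540.5 275.1] [ 6.3 13. ] 86.47
side drum px [249.2 257.5] n 152 med [512.  234.1 120.1] lo [497. 205. 107.] hi [531. 259. 126.] rect [513.  230.3] [56.6 25.1] 73.44
side boxtop px [276.2 272.6] n 208 med [437.1 252.1  94.5] lo [417. 203.  91.] hi [459. 285.  99.] rect [438.1 244. ] [80.6 33.8] 72.24
side stand px [296.8 197.2] n 100 med [ 458.9 -264.4    7.5] lo [ 431. -310.    4.] hi [ 515. -245.   12.] rect [ 468.  -264.5] [87.6 59.5] 25.56
side wallstop px [297.1 177.3] n 24 med [ 468.4 -262.4   91.9] lo [ 450. -268.   88.] hi [ 486. -257.   98.] rect [ 467.8 -262.4] [35.6 10.8] 3.56
side filed px [302.1 168.4] n 116 med [ 461.  -331.5   92. ] lo [ 430. -363.   86.] hi [ 494. -305.   97.] rect [ 462.2 -334.2] [58.2 62.5] 85.92
side strip px [318.4 150.3] n 114 med [ 420.1 -469.   104.1] lo [ 389. -500.   99.] hi [ 456. -443.  108.] rect [ 422.  -47
[... 1504 characters left out ...]
332.5] [37.8 60.2] 83.05
top strip px [423.3 228.7] n 298 med [ 423.2 -475.6  104.3] lo [ 388. -500.   98.] hi [ 456. -448.  112.] rect [ 421.4 -475.2] [65.4 52.4] 3.65
top orange px [291.  249.7] n 40 med [357.3 -50.5  87.9] lo [348. -60.  82.] hi [367. -41.  94.] rect [357.3 -50.6] [19.5 19.3] 89.5
top reag px [290.7 247.5] n 196 med [364.7 -50.5  67.2] lo [339. -68.  15.] hi [394. -28.  94.] rect [366.9 -48.4] [39.3 55.4] 88.88
top amber px [131.4 234.4] n 389 med [411.5 462.8  94.3] lo [385. 443.  25.] hi [443. 500. 125.] rect [414.  470.9] [58.2 55.9] 3.63
top tip px [284.5 184.5] n 58 med [580.9 -31.   47.4] lo [571. -89.  39.] hi [593.  23.  54.] rect [580.6 -32.3] [114.1   7.3] 80.91
```

Both views give consistent sizes (plate 137x196 mm). Next I'll refine the clamp and stand poses by casting mask contours onto the known planes.

```bash
cat >> h.py <<'E'
def cast(n,uv,z):
    c=viewer.camera_params(n);K=c['K'];T=c['cam_to_world']
    uv=np.asarray(uv,float).reshape(-1,2)
    xd=(uv-[K[0,2],K[1,2]])/K[0,0];x=xd.copy()
    for _ in range(8): x=xd/(1+c['k1']*(x**2).sum(1,keepdims=True))
    D=np.c_[x,np.ones(len(x))]@T[:3,:3].T;o=T[:3,3]
    return o+D*((z-o[2])/D[:,2])[:,None]
def plane_sides(n,mask,z,cen,yaw,half,tol=6):
    """contour of mask cast on plane z; robust offset+slope of each side of a rect frame"""
    cs,_=cv2.findContours(mask.astype(np.uint8),cv2.RETR_EXTERNAL,cv2.CHAIN_APPROX_NONE)
    c=max(cs,key=cv2.contourArea).reshape(-1,2)
    W=cast(n,c,z)[:,:2]-cen; a=np.array([[np.cos(yaw),np.sin(yaw)],[-np.sin(yaw),np.cos(yaw)]])
    L=W@a.T; out={}
    for ax in(0,1):
        for s in(-1,1):
            m=(abs(L[:,ax]-s*half[ax])<tol)&(abs(L[:,1-ax])<half[1-ax]-5)
            if m.sum()>6:
                t,v=L[m,1-ax],L[m,ax];k=np.polyfit(t,v,1)
                out['xy'[ax]+'-+'[s>0]]=(int(m.sum()),round(float(np.median(v)),1),'slope',round(float(k[0]),3))
    return out
E
python3 - <<'E'
from h import *
yaw=np.radians(-16.3)
ey=lambda a:np.array([[np.cos(a),-np.sin(a)],[np.sin(a),np.cos(a)]])
for n in('side','top'):
    p,d,P=load(n,n+'0');hsv=cv2.cvtColor(p,cv2.COLOR_RGB2HSV);H,S,V=[hsv[...,i] for i in range(3)]
    box=(P[...,0]>360)&(P[...,0]<640)&(P[...,1]>100)&(P[...,1]<350)
    m=box&(P[...,2]>4.5)&(V<165)&(P[...,2]<220)
    print(n,'plate',plane_sides(n,m,10,np.array([438.8,241.8])+ey(yaw)@[56,18],yaw,(98,67)))
    y2=np.radians(-8.4)
    m=(H>40)&(H<85)&(S>90)&(P[...,0]>400)&(P[...,0]<540)&(P[...,1]>-390)&(P[...,1]<-220)
    print(n,'stand base',plane_sides(n,m,8,np.array([465.,-310]),y2,(45,58),8), m.sum())
    m=(S<70)&(P[...,2]>84)&(P[...,2]<103)&(P[...,0]>420)&(P[...,0]<510)&(P[...,1]>-370)&(P[...,1]<-300)
    print(n,'filed top',plane_sides(n,m,93,np.array([461.6,-332.7]),y2,(30,17)))
    m=(S<70)&(P[...,2]>88)&(P[...,2]<103)&(P[...,0]>400)&(P[...,0]<470)&(P[...,1]>190)&(P[...,1]<290)
    print(n,'box+cheek top',plane_sides(n,m,96,np.array([438.8,241.8]),yaw,(16,39.5),7))
# red tab, two view triangulate of top centre
E
```

```text
side plate {'x-': (33, -98.0, 'slope', -0.019), 'x+': (7, 95.7, 'slope', -0.373), 'y-': (18, -63.9, 'slope', -0.037), 'y+': (65, 70.4, 'slope', 0.007)}
side stand base {'x-': (20, -41.0, 'slope', -0.031), 'x+': (9, 41.3, 'slope', -0.086), 'y+': (22, 61.6, 'slope', -0.046)} 488
side filed top {'y+': (8, 20.4, 'slope', 0.082)}
side box+cheek top {'x-': (19, -18.9, 'slope', -0.038), 'x+': (12, 13.9, 'slope', 0.025), 'y-': (7, -37.9, 'slope', 0.029)}
top plate {'x-': (33, -95.3, 'slope', -0.003), 'x+': (33, 96.3, 'slope', -0.015), 'y-': (51, -65.3, 'slope', 0.006), 'y+': (29, 64.2, 'slope', 0.026)}
top stand base {'x-': (39, -39.1, 'slope', -0.005), 'x+': (17, 41.3, 'slope', 0.036), 'y-': (7, -53.7, 'slope', -0.181), 'y+': (24, 54.7, 'slope', 0.011)} 511
top filed top {'x-': (9, -29.6, 'slope', -0.078), 'x+': (8, 27.8, 'slope', 0.043), 'y-': (15, -17.9, 'slope', 0.029), 'y+': (16, 15.2, 'slope', -0.003)}
top box+cheek top {'x-': (27, -14.6, 'slope', 0.007), 'x+': (20, 13.9, 'slope', -0.002), 'y-': (9, -38.2, 'slope', -0.063), 'y+': (7, 37.8, 'slope', 0.024)}
```

```bash
cat >> h.py <<'E'
CL=np.array([439.,242.7]);CY=np.radians(-16.3)
def clampw(x,y,z):
    c,s=np.cos(CY),np.sin(CY);return np.array([CL[0]+c*x-s*y,CL[1]+s*x+c*y,z])
def down(ang): # tool x at world angle ang, y down
    x=np.array([np.cos(ang),np.sin(ang),0]);y=np.array([0,0,-1.]);return np.c_[x,y,np.cross(x,y)]
def delta(g,Rt,st=None):
    st=st or state();R0=R.from_quat(st['ee_rot']).as_matrix();p0=np.array(st['position'])
    tcp=np.asarray(g)-78*Rt[:,1]
    s=R0.T@(tcp-p0)/10; w=R.from_matrix(R0.T@Rt).as_rotvec()
    print('shift cm',s.round(2),'rot',w.round(3),'| grasp now',(p0+78*R0[:,1]).round(1),'target',np.round(g,1));return s,w
E
python3 - <<'E'
from h import *
t=clampw(90,55,172);print(t)
delta((400,-100,260),down(np.radians(5)))
E
```

```text
[540.81914527 270.22928726 172.        ]
shift cm [-31.04  -3.55  31.64] rot [-1.000e-03 -1.207e+00 -1.000e-03] | grasp now [ 250.4 -517.1  223.9] target [ 400 -100  260]
```

Request:
jog_arm --motion '[{"x":-31,"y":-3.5,"z":31.6,"wy":-1.2,"claw":5},{"x":-31,"y":-3.5,"z":31.6,"wy":-1.2,"claw":5},{"x":-31,"y":-3.5,"z":31.6,"wy":-1.2,"claw":5},{"x":-31,"y":-3.5,"z":31.6,"wy":-1.2,"claw":5},{"x":-31,"y":-3.5,"z":31.6,"wy":-1.2,"claw":5},{"x":-31,"y":-3.5,"z":31.6,"wy":-1.2,"claw":5},{"x":-31,"y":-3.5,"z":31.6,"wy":-1.2,"claw":5},{"x":-31,"y":-3.5,"z":31.6,"wy":-1.2,"claw":5},{"x":-31,"y":-3.5,"z":31.6,"wy":-1.2,"claw":5},{"x":-31,"y":-3.5,"z":31.6,"wy":-1.2,"claw":5},{"x":-31,"y":-3.5,"z":31.6,"wy":-1.2,"claw":5},{"x":-31,"y":-3.5,"z":31.6,"wy":-1.2,"claw":5}]' --newtons 20

```text
invalid input at $.motion[0]: expected keys x, y, z, wx, wy, wz, claw
```

```bash
python3 - <<'E'
from h import *
s=state();print(s['clock'],s['joints'].round(2),s['width'])
delta(clampw(90,55,225),down(CY+np.pi/2))
E
```

```text
0.1 [-1.24  0.28  1.51  0.    1.36 -0.12] 94.27080877779787
shift cm [-58.22  -0.    60.45] rot [-2.000e-03 -2.406e+00 -1.000e-03] | grasp now [ 250.4 -517.1  223.9] target [540.8 270.2 225. ]
```

Request:
jog_arm --motion '[{"x":-31,"y":-3.5,"z":31.6,"wx":0,"wy":-1.2,"wz":0,"claw":5},{"x":-31,"y":-3.5,"z":31.6,"wx":0,"wy":-1.2,"wz":0,"claw":5},{"x":-31,"y":-3.5,"z":31.6,"wx":0,"wy":-1.2,"wz":0,"claw":5},{"x":-31,"y":-3.5,"z":31.6,"wx":0,"wy":-1.2,"wz":0,"claw":5},{"x":-31,"y":-3.5,"z":31.6,"wx":0,"wy":-1.2,"wz":0,"claw":5},{"x":-31,"y":-3.5,"z":31.6,"wx":0,"wy":-1.2,"wz":0,"claw":5},{"x":-31,"y":-3.5,"z":31.6,"wx":0,"wy":-1.2,"wz":0,"claw":5},{"x":-31,"y":-3.5,"z":31.6,"wx":0,"wy":-1.2,"wz":0,"claw":5},{"x":-31,"y":-3.5,"z":31.6,"wx":0,"wy":-1.2,"wz":0,"claw":5},{"x":-31,"y":-3.5,"z":31.6,"wx":0,"wy":-1.2,"wz":0,"claw":5},{"x":-31,"y":-3.5,"z":31.6,"wx":0,"wy":-1.2,"wz":0,"claw":5},{"x":-31,"y":-3.5,"z":31.6,"wx":0,"wy":-1.2,"wz":0,"claw":5}]' --newtons 20

```text
clock: 1.1
position: [400.7, -96.5, 338.0]
ee_rot: [-0.706, -0.031, 0.03, 0.707]
ft_force: [-0.4, -0.9, -0.0]
width: 50.1
```

```bash
python3 - <<'E'
from h import *
s=state();print(s['clock'],s['joints'].round(2),s['width'])
delta(clampw(90,55,230),down(CY+np.pi/2))
E
```

```text
1.1 [-0.41  0.    1.75  0.    1.39 -0.49] 50.06897682817066
shift cm [17.11  3.11 35.33] rot [-1.0e-03 -1.2e+00  3.0e-03] | grasp now [400.8 -96.3 260. ] target [540.8 270.2 230. ]
```

Request:
jog_arm --motion '[{"x":17.1,"y":3,"z":35.3,"wx":0,"wy":-1.2,"wz":0,"claw":5},{"x":17.1,"y":3,"z":35.3,"wx":0,"wy":-1.2,"wz":0,"claw":5},{"x":17.1,"y":3,"z":35.3,"wx":0,"wy":-1.2,"wz":0,"claw":5},{"x":17.1,"y":3,"z":35.3,"wx":0,"wy":-1.2,"wz":0,"claw":5},{"x":17.1,"y":3,"z":35.3,"wx":0,"wy":-1.2,"wz":0,"claw":5},{"x":17.1,"y":3,"z":35.3,"wx":0,"wy":-1.2,"wz":0,"claw":5},{"x":17.1,"y":3,"z":35.3,"wx":0,"wy":-1.2,"wz":0,"claw":5},{"x":17.1,"y":3,"z":35.3,"wx":0,"wy":-1.2,"wz":0,"claw":5},{"x":17.1,"y":3,"z":35.3,"wx":0,"wy":-1.2,"wz":0,"claw":5},{"x":17.1,"y":3,"z":35.3,"wx":0,"wy":-1.2,"wz":0,"claw":5},{"x":17.1,"y":3,"z":35.3,"wx":0,"wy":-1.2,"wz":0,"claw":5},{"x":17.1,"y":3,"z":35.3,"wx":0,"wy":-1.2,"wz":0,"claw":5}]'

```text
clock: 2.1
position: [542.2, 264.4, 306.4]
ee_rot: [0.567, 0.421, -0.423, -0.567]
ft_force: [-0.4, -0.6, 0.3]
width: 49.9
```

```bash
python3 - <<'E'
from h import *
s=state();print(s['clock'],s['joints'].round(2),s['width'])
delta(clampw(90,55,172),down(CY+np.pi/2))
for n in('side','top'):
    p,d,P=shot(n,n+'1')
c=np.load('pics/side1_p.npy')
c=cv2.resize(c[195:325,185:315],None,fx=4.5,fy=4.5,interpolation=cv2.INTER_CUBIC);cv2.imwrite('pics/side1z.png',c[:,:,::-1])
c=np.load('pics/top1_p.npy')
c=cv2.resize(c[155:255,130:260],None,fx=4.5,fy=4.5,interpolation=cv2.INTER_CUBIC);cv2.imwrite('pics/top1z.png',c[:,:,::-1])
E
```

```text
2.1 [ 0.34  0.32  1.43 -0.    1.39 -0.94] 49.8985805551902
shift cm [0.53 5.64 0.29] rot [-0.001 -0.007 -0.002] | grasp now [542.1 264.3 228.4] target [540.8 270.2 172. ]
```

View pics/side1z.png

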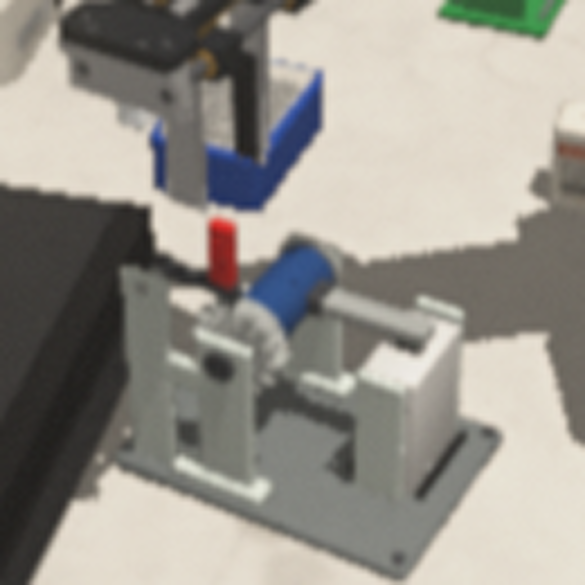

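View pics/top1z.png

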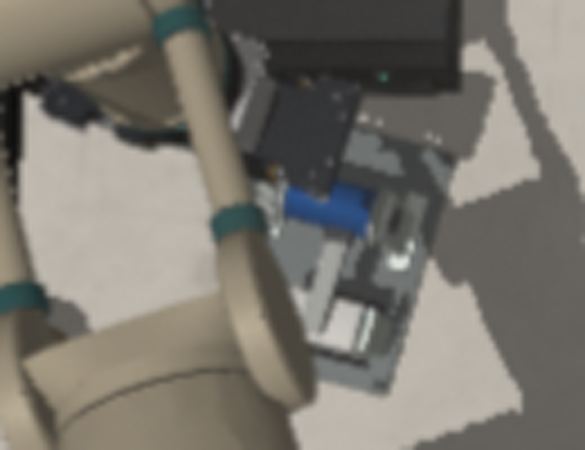

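```bash
cat >> h.py <<'E'
def proj(n,X):
    c=viewer.camera_params(n);T=c['cam_to_world'];q=(np.atleast_2d(X)-T[:3,3])@T[:3,:3]
    x=q[:,:2]/q[:,2:];x=x*(1+c['k1']*(x**2).sum(1,keepdims=True));return x*c['K'][0,0]+[c['K'][0,2],c['K'][1,2]]
E
python3 - <<'E'
from h import *
s=state();Rm=R.from_quat(s['ee_rot']).as_matrix();p=np.array(s['position'])
for sx in(-1,1):
  for e in (25,37.5):
   for w in (-8,8):
    q=p+97*Rm[:,1]+sx*e*Rm[:,0]+w*Rm[:,2];u=proj('side',q)[0];print(sx,e,w,q.round(0),u.round(1),((u-[185,195])*4.5).round())
p0,d,P=load('top','top0');m=(P[...,0]>480)&(P[...,0]<720)&(P[...,1]>130)&(P[...,1]<420)&(P[...,2]>60)
for x in range(480,720,20): print(x,[int(P[...,2][m&(abs(P[...,0]-x-10)<10)&(abs(P[...,1]-y-10)<10)].max(initial=0)) for y in range(120,420,20)])
E
```

```text
-1 25 -8 [542. 237. 210.] [237.  227.7] [234. 147.]
-1 25 8 [527. 241. 210.] [242.5 229.6] [259. 156.]
-1 37.5 -8 [539. 225. 210.] [239.7 225.2] [246. 136.]
-1 37.5 8 [523. 229. 210.] [245.2 227.1] [271. 144.]
1 25 -8 [557. 285. 210.] [225.8 238.2] [184. 194.]
1 25 8 [541. 289. 210.] [231.4 240.2] [209. 203.]
1 37.5 -8 [560. 296. 210.] [222.9 240.9] [171. 207.]
1 37.5 8 [545. 301. 210.] [228.6 243. ] [196. 216.]
480 [0, 0, 0, 128, 122, 117, 0, 0, 0, 0, 0, 0, 0, 0, 0]
500 [0, 0, 0, 130, 128, 125, 126, 130, 127, 0, 0, 0, 0, 0, 0]
520 [0, 0, 0, 120, 122, 127, 125, 190, 126, 0, 0, 0, 0, 0, 0]
540 [0, 0, 0, 0, 0, 0, 125, 187, 120, 0, 0, 0, 0, 0, 0]
560 [0, 0, 0, 0, 0, 0, 150, 149, 95, 0, 0, 0, 0, 0, 0]
580 [0, 0, 0, 0, 0, 0, 148, 151, 0, 0, 0, 0, 0, 0, 0]
600 [0, 0, 0, 74, 89, 74, 0, 90, 0, 0, 91, 0, 0, 0, 97]
620 [0, 102, 102, 102, 101, 103, 101, 102, 101, 102, 105, 102, 104, 101, 103]
640 [0, 99, 101, 102, 103, 104, 101, 101, 103, 101, 102, 103, 102, 101, 102]
660 [0, 101, 102, 103, 105, 104, 102, 103, 102, 104, 101, 103, 101, 103, 101]
680 [0, 101, 104, 101, 103, 104, 102, 101, 103, 104, 104, 102, 102, 102, 102]
700 [0, 101, 101, 104, 100, 102, 102, 102, 101, 103, 102, 102, 101, 102, 103]
```

Request:
jog_arm --motion '[{"x":0.5,"y":2.8,"z":0.3,"wx":0,"wy":0,"wz":0,"claw":5},{"x":0.5,"y":5.5,"z":0.3,"wx":0,"wy":0,"wz":0,"claw":5},{"x":0.5,"y":5.5,"z":0.3,"wx":0,"wy":0,"wz":0,"claw":5},{"x":0.5,"y":5.5,"z":0.3,"wx":0,"wy":0,"wz":0,"claw":3},{"x":0.5,"y":5.5,"z":0.3,"wx":0,"wy":0,"wz":0,"claw":3}]' --newtons 15

```text
clock: 2.62
position: [541.3, 269.3, 254.2]
ee_rot: [0.568, 0.422, -0.421, -0.567]
ft_force: [-0.0, 0.0, 1.3]
width: 40.0
```

```bash
python3 - <<'E'
from h import *
s=state();print(s['clock'],s['ft_force'],s['width'])
delta(clampw(90,55,173),down(CY+np.pi/2))
for n in('side','top'):
    p,d,P=shot(n,n+'2')
c=np.load('pics/side2_p.npy')
c=cv2.resize(c[195:325,185:315],None,fx=4.5,fy=4.5,interpolation=cv2.INTER_CUBIC);cv2.imwrite('pics/side2z.png',c[:,:,::-1])
E
```

```text
2.6167 [-0.00325316  0.03313266  1.29410296] 40.042180624543846
shift cm [0.07 0.32 0.07] rot [ 0.002 -0.008  0.001] | grasp now [541.4 269.3 176.2] target [540.8 270.2 173. ]
```

View pics/side2z.png

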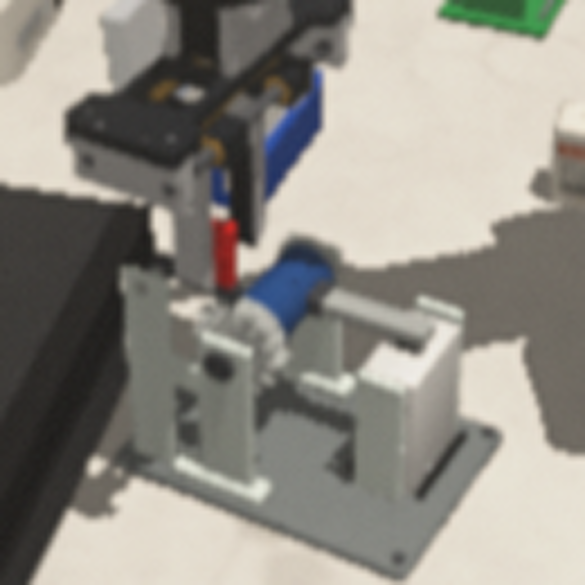

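The tab at zoomed (225,255) sits between the two fingers, so I'm closing on it.

Request:
jog_arm --motion '[{"x":0.05,"y":0.2,"z":0.05,"wx":0,"wy":0,"wz":0,"claw":0.4},{"x":0.05,"y":0.2,"z":0.05,"wx":0,"wy":0,"wz":0,"claw":0.4},{"x":0.05,"y":0.2,"z":0.05,"wx":0,"wy":0,"wz":0,"claw":0.4},{"x":0.05,"y":0.2,"z":0.05,"wx":0,"wy":0,"wz":0,"claw":0.4},{"x":0.05,"y":0.2,"z":0.05,"wx":0,"wy":0,"wz":0,"claw":0.4},{"x":0.05,"y":0.2,"z":0.05,"wx":0,"wy":0,"wz":0,"claw":0.4},{"x":0.05,"y":0.2,"z":0.05,"wx":0,"wy":0,"wz":0,"claw":0.4},{"x":0.05,"y":0.2,"z":0.05,"wx":0,"wy":0,"wz":0,"claw":0.4}]' --newtons 15

```text
clock: 3.38
position: [540.3, 270.6, 251.1]
ee_rot: [0.567, 0.422, -0.422, -0.567]
ft_force: [-2.2, -2.8, 4.2]
width: 10.2
```

```bash
python3 - <<'E'
from h import *
s=state();print(s['clock'],s['ft_force'],s['width'])
R0=R.from_quat(s['ee_rot']).as_matrix();p0=np.array(s['position'])
g=p0+78*R0[:,1];print('grasp',g.round(1))
piv=g+ (clampw(130,55,140)-clampw(90,55,172)); 
piv[2]=140
ax=clampw(0,1,0)-clampw(0,0,0)
for a in(0.08,0.16,0.24,0.32):
    Q=R.from_rotvec(a*ax).as_matrix();p=piv+Q@(p0-piv);Rt=Q@R0
    print(a,(R0.T@(p-p0)/10).round(2),R.from_matrix(R0.T@Rt).as_rotvec().round(3))
E
```

```text
3.3833 [-2.15471259 -2.81352512  4.20074929] 10.169759920032343
grasp [540.3 270.5 173.1]
0.08 [ 0.01 -0.28 -0.9 ] [ 0.08 -0.    0.  ]
0.16 [ 0.01 -0.5  -1.82] [ 0.16  -0.     0.001]
0.24 [ 0.02 -0.63 -2.75] [ 0.24  -0.     0.001]
0.32 [ 0.02 -0.69 -3.7 ] [ 0.32  -0.     0.002]
```

Request:
jog_arm --motion '[{"x":0,"y":-0.14,"z":-0.45,"wx":0.04,"wy":0,"wz":0,"claw":0.4},{"x":0,"y":-0.28,"z":-0.9,"wx":0.08,"wy":0,"wz":0,"claw":0.4},{"x":0,"y":-0.4,"z":-1.36,"wx":0.12,"wy":0,"wz":0,"claw":0.4},{"x":0,"y":-0.5,"z":-1.82,"wx":0.16,"wy":0,"wz":0,"claw":0.4},{"x":0,"y":-0.57,"z":-2.28,"wx":0.2,"wy":0,"wz":0,"claw":0.4},{"x":0,"y":-0.63,"z":-2.75,"wx":0.24,"wy":0,"wz":0,"claw":0.4},{"x":0,"y":-0.67,"z":-3.2,"wx":0.28,"wy":0,"wz":0,"claw":0.4},{"x":0,"y":-0.69,"z":-3.7,"wx":0.32,"wy":0,"wz":0,"claw":0.4},{"x":0,"y":-0.69,"z":-3.7,"wx":0.32,"wy":0,"wz":0,"claw":0.4},{"x":0,"y":-0.69,"z":-3.7,"wx":0.32,"wy":0,"wz":0,"claw":0.4}]'

```text
clock: 4.22
position: [575.4, 260.2, 257.2]
ee_rot: [-0.469, -0.348, 0.485, 0.651]
ft_force: [-2.5, -0.9, 3.1]
width: 10.1
```

```bash
python3 - <<'E'
from h import *
s=state();print(s['clock'],s['ft_force'],s['width'])
for n in('side',):
    p,d,P=shot(n,n+'3')
c=p;c=cv2.resize(c[195:325,185:315],None,fx=4.5,fy=4.5,interpolation=cv2.INTER_CUBIC);cv2.imwrite('pics/side3z.png',c[:,:,::-1])
E
```

```text
4.2167 [-2.54297083 -0.91344758  3.07811516] 10.135147748625755
```

View pics/side3z.png

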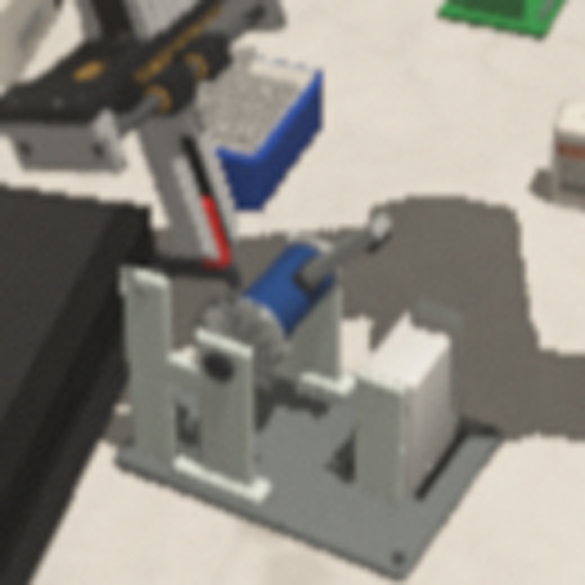

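The tab is tilted in the fingers (zoomed 215,230) and the bar is swinging up, with its tip at (375,235). I'll hold here while it finishes.

Request:
jog_arm --motion '[{"x":0,"y":0,"z":0,"wx":0,"wy":0,"wz":0,"claw":0.4},{"x":0,"y":0,"z":0,"wx":0,"wy":0,"wz":0,"claw":0.4},{"x":0,"y":0,"z":0,"wx":0,"wy":0,"wz":0,"claw":0.4},{"x":0,"y":0,"z":0,"wx":0,"wy":0,"wz":0,"claw":0.4},{"x":0,"y":0,"z":0,"wx":0,"wy":0,"wz":0,"claw":0.4},{"x":0,"y":0,"z":0,"wx":0,"wy":0,"wz":0,"claw":0.4},{"x":0,"y":0,"z":0,"wx":0,"wy":0,"wz":0,"claw":0.4},{"x":0,"y":0,"z":0,"wx":0,"wy":0,"wz":0,"claw":0.4},{"x":0,"y":0,"z":0,"wx":0,"wy":0,"wz":0,"claw":0.4},{"x":0,"y":0,"z":0,"wx":0,"wy":0,"wz":0,"claw":0.4},{"x":0,"y":0,"z":0,"wx":0,"wy":0,"wz":0,"claw":0.4},{"x":0,"y":0,"z":0,"wx":0,"wy":0,"wz":0,"claw":0.4}]'

```text
clock: 5.27
position: [575.3, 260.2, 257.3]
ee_rot: [-0.469, -0.349, 0.485, 0.65]
ft_force: [-3.9, -2.6, 0.2]
width: 9.9
```

Request:
jog_arm --motion '[{"x":0,"y":0,"z":0,"wx":0,"wy":0,"wz":0,"claw":0.4},{"x":0,"y":0,"z":0,"wx":0,"wy":0,"wz":0,"claw":0.4},{"x":0,"y":0,"z":0,"wx":0,"wy":0,"wz":0,"claw":0.4},{"x":0,"y":0,"z":0,"wx":0,"wy":0,"wz":0,"claw":0.4},{"x":0,"y":0,"z":0,"wx":0,"wy":0,"wz":0,"claw":0.4},{"x":0,"y":0,"z":0,"wx":0,"wy":0,"wz":0,"claw":0.4},{"x":0,"y":0,"z":0,"wx":0,"wy":0,"wz":0,"claw":0.4},{"x":0,"y":0,"z":0,"wx":0,"wy":0,"wz":0,"claw":0.4},{"x":0,"y":0,"z":0,"wx":0,"wy":0,"wz":0,"claw":0.4},{"x":0,"y":0,"z":0,"wx":0,"wy":0,"wz":0,"claw":0.4},{"x":0,"y":0,"z":0,"wx":0,"wy":0,"wz":0,"claw":0.4},{"x":0,"y":0,"z":0,"wx":0,"wy":0,"wz":0,"claw":0.4}]'

```text
clock: 6.27
position: [575.3, 260.2, 257.3]
ee_rot: [-0.469, -0.349, 0.485, 0.65]
ft_force: [-5.1, -2.0, 0.6]
width: 10.0
```

```bash
cat >> h.py <<'E'
def zoom(n,name,box,f=4.5):
    p,d,P=shot(n,name);a,b,c,e=box
    cv2.imwrite(f'pics/{name}z.png',cv2.resize(p[a:b,c:e],None,fx=f,fy=f,interpolation=cv2.INTER_CUBIC)[:,:,::-1]);return p,d,P
E
python3 - <<'E'
from h import *
s=state();print(s['clock'],s['ft_force'],s['width'])
zoom('side','side4',(195,325,185,315))
R0=R.from_quat(s['ee_rot']).as_matrix();p0=np.array(s['position']);g=p0+78*R0[:,1]
piv=clampw(130,55,140)+np.array([540.3,270.5,0])-clampw(90,55,0);piv[2]=140
ax=clampw(0,1,0)-clampw(0,0,0)
for a in(-0.08,-0.16,-0.24,-0.32):
    Q=R.from_rotvec(a*ax).as_matrix();p=piv+Q@(p0-piv);Rt=Q@R0
    print(a,(R0.T@(p-p0)/10).round(2),R.from_matrix(R0.T@Rt).as_rotvec().round(3))
E
```

```text
6.2667 [-5.121665   -2.03040265  0.63812701] 10.040107262233557
-0.08 [-0.01  0.36  0.87] [-0.08 -0.   -0.  ]
-0.16 [-0.01  0.78  1.7 ] [-0.16  -0.    -0.001]
-0.24 [-0.02  1.28  2.5 ] [-0.24  -0.    -0.001]
-0.32 [-0.02  1.83  3.26] [-0.32  -0.    -0.002]
```

View pics/side4z.png

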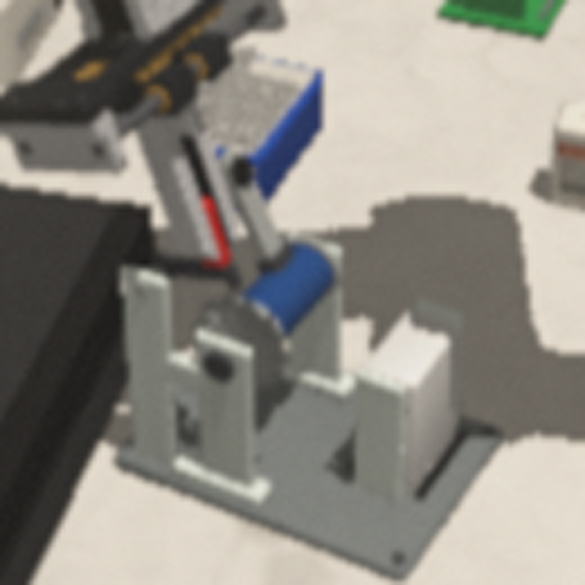

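```bash
python3 - <<'E'
from h import *
for q in (1.5,1.8,1.95,2.04):
    t=clampw(80-92*np.cos(q),0,105+92*np.sin(q));u=proj('side',t)[0];print(q,((u-[185,195])*4.5).round())
E
```

```text
1.5 [298. 160.]
1.8 [256. 149.]
1.95 [237. 148.]
2.04 [225. 149.]
```

Request:
jog_arm --motion '[{"x":0,"y":0,"z":0,"wx":0,"wy":0,"wz":0,"claw":0.4},{"x":0,"y":0,"z":0,"wx":0,"wy":0,"wz":0,"claw":0.4},{"x":0,"y":0,"z":0,"wx":0,"wy":0,"wz":0,"claw":0.4},{"x":0,"y":0,"z":0,"wx":0,"wy":0,"wz":0,"claw":0.4},{"x":0,"y":0,"z":0,"wx":0,"wy":0,"wz":0,"claw":0.4},{"x":0,"y":0,"z":0,"wx":0,"wy":0,"wz":0,"claw":0.4}]'

```text
clock: 6.82
position: [575.3, 260.2, 257.3]
ee_rot: [-0.469, -0.349, 0.485, 0.65]
ft_force: [-4.3, -2.0, 0.7]
width: 9.9
```

```bash
python3 - <<'E'
from h import *
p,d,P=zoom('side','side5',(195,325,185,315))
q=np.load('pics/side4_p.npy');e=np.abs(p.astype(int)-q).max(2);v,u=np.where(e>40);print(len(u),u[:20],v[:20],state()['ft_force'])
E
```

```text
0 [] [] [-4.57782898 -2.61371855 -0.46226503]
```

The bar has stopped moving, tip near zoomed (240,165), close to the position predicted for the fully-back stop. Now I'll lower the pawl along the same arc.

Request:
jog_arm --motion '[{"x":0,"y":0.17,"z":0.44,"wx":-0.04,"wy":0,"wz":0,"claw":0.4},{"x":0,"y":0.36,"z":0.87,"wx":-0.08,"wy":0,"wz":0,"claw":0.4},{"x":0,"y":0.56,"z":1.29,"wx":-0.12,"wy":0,"wz":0,"claw":0.4},{"x":0,"y":0.78,"z":1.7,"wx":-0.16,"wy":0,"wz":0,"claw":0.4},{"x":0,"y":1.02,"z":2.1,"wx":-0.2,"wy":0,"wz":0,"claw":0.4},{"x":0,"y":1.28,"z":2.5,"wx":-0.24,"wy":0,"wz":0,"claw":0.4},{"x":0,"y":1.55,"z":2.88,"wx":-0.28,"wy":0,"wz":0,"claw":0.4},{"x":0,"y":1.78,"z":3.2,"wx":-0.31,"wy":0,"wz":0,"claw":0.4},{"x":0,"y":1.78,"z":3.2,"wx":-0.31,"wy":0,"wz":0,"claw":0.4},{"x":0,"y":1.78,"z":3.2,"wx":-0.31,"wy":0,"wz":0,"claw":3},{"x":0,"y":1.78,"z":3.2,"wx":-0.31,"wy":0,"wz":0,"claw":3},{"x":0,"y":1.78,"z":3.2,"wx":-0.31,"wy":0,"wz":0,"claw":4}]'

```text
clock: 7.87
position: [542.7, 271.6, 251.2]
ee_rot: [-0.564, -0.421, 0.423, 0.571]
ft_force: [-0.1, -0.6, -0.4]
width: 26.4
```

```bash
python3 - <<'E'
from h import *
s=state();print(s['clock'],s['ft_force'],s['width'])
zoom('side','side6',(195,325,185,315))
delta(clampw(0,0,300),down(CY))
delta(clampw(90,55,255),down(CY+np.pi/2))
E
```

```text
7.8667 [-0.08917614 -0.60217608 -0.35528386] 26.36083079865981
shift cm [ -5.69 -12.62   9.21] rot [-0.009  1.564 -0.005] | grasp now [541.9 271.8 173.1] target [439.  242.7 300. ]
shift cm [-0.14 -8.19  0.21] rot [-0.009 -0.007  0.003] | grasp now [541.9 271.8 173.1] target [540.8 270.2 255. ]
```

View pics/side6z.png

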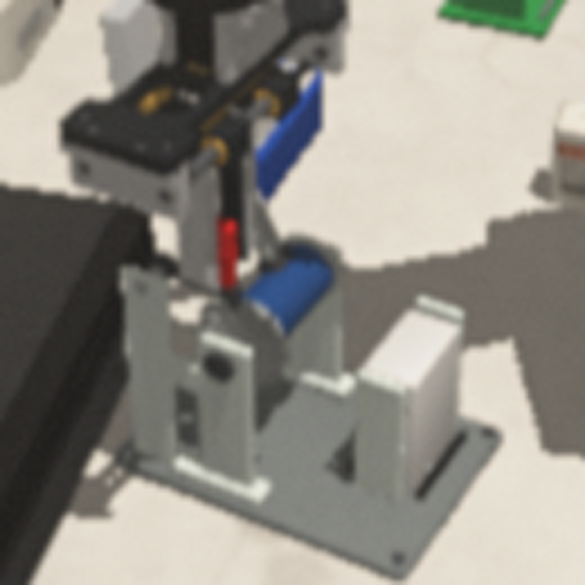

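Request:
jog_arm --motion '[{"x":0,"y":-4,"z":0,"wx":0,"wy":0,"wz":0,"claw":4},{"x":0,"y":-8,"z":0,"wx":0,"wy":0,"wz":0,"claw":4},{"x":0,"y":-10,"z":0,"wx":0,"wy":0,"wz":0,"claw":4},{"x":-0.7,"y":-10,"z":1,"wx":0,"wy":0.12,"wz":0,"claw":5.6},{"x":-1.4,"y":-10,"z":2,"wx":0,"wy":0.24,"wz":0,"claw":5.6},{"x":-2.1,"y":-10,"z":3,"wx":0,"wy":0.36,"wz":0,"claw":5.6},{"x":-2.8,"y":-10,"z":4,"wx":0,"wy":0.48,"wz":0,"claw":5.6},{"x":-3.5,"y":-10,"z":5.2,"wx":0,"wy":0.6,"wz":0,"claw":5.6},{"x":-4.2,"y":-10,"z":6.4,"wx":0,"wy":0.72,"wz":0,"claw":5.6},{"x":-4.9,"y":-10,"z":7.6,"wx":0,"wy":0.84,"wz":0,"claw":5.6},{"x":-5.7,"y":-10,"z":9.2,"wx":0,"wy":0.96,"wz":0,"claw":5.6},{"x":-5.7,"y":-10,"z":9.2,"wx":0,"wy":1.08,"wz":0,"claw":5.6}]'

```text
clock: 8.92
position: [435.6, 242.1, 352.2]
ee_rot: [-0.702, -0.065, 0.072, 0.706]
ft_force: [-0.8, -0.7, -0.2]
width: 56.0
```

```bash
python3 - <<'E'
from h import *
s=state();print(s['clock'],s['ft_force'],s['width'],s['joints'].round(2))
zoom('side','side7',(195,325,185,315))
delta(clampw(0,0,200),down(CY))
E
```

```text
8.9167 [-0.75008196 -0.71399231 -0.22864225] 56.028210155992596 [0.36 0.14 1.57 0.01 1.45 0.17]
shift cm [ 0.25  7.43 -0.05] rot [-0.004  0.475 -0.009] | grasp now [436.4 242.8 274.3] target [439.  242.7 200. ]
```

View pics/side7z.png

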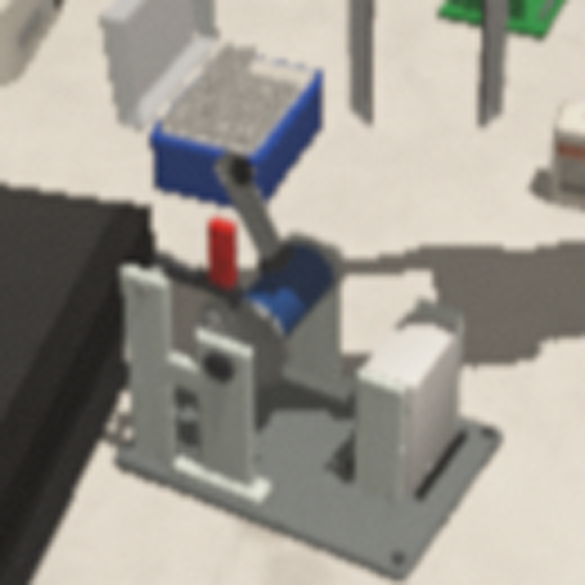

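The tab is back where it started (zoomed 222,255), the bar is fully back, and the box is free. Next I'll finish the turn and descend.

Request:
jog_arm --motion '[{"x":0.2,"y":2,"z":0,"wx":0,"wy":0.12,"wz":-0.01,"claw":5.6},{"x":0.25,"y":4,"z":0,"wx":0,"wy":0.24,"wz":-0.01,"claw":5.6},{"x":0.25,"y":6,"z":0,"wx":0,"wy":0.36,"wz":-0.01,"claw":5.6},{"x":0.25,"y":7.5,"z":0,"wx":0,"wy":0.475,"wz":-0.01,"claw":5.6},{"x":0.25,"y":7.5,"z":0,"wx":0,"wy":0.475,"wz":-0.01,"claw":5.6},{"x":0.25,"y":7.5,"z":0,"wx":0,"wy":0.475,"wz":-0.01,"claw":5.6}]'

```text
clock: 9.47
position: [440.1, 243.1, 276.3]
ee_rot: [-0.7, 0.096, -0.095, 0.702]
ft_force: [0.8, 0.2, 0.7]
width: 56.1
```

```bash
python3 - <<'E'
from h import *
s=state();print(s['clock'],s['ft_force'],s['width'],s['joints'].round(2))
zoom('side','side8',(195,325,185,315))
zoom('top','top8',(155,255,130,260))
delta(clampw(0,0,78),down(CY))
E
```

```text
9.4667 [0.82192921 0.202282   0.71923303] 56.10828454020523 [0.36 0.18 1.7  0.   1.26 0.63]
shift cm [-0.16 12.17 -0.15] rot [-0.004  0.012  0.001] | grasp now [440.8 243.5 199.7] target [439.  242.7  78. ]
```

View pics/side8z.png

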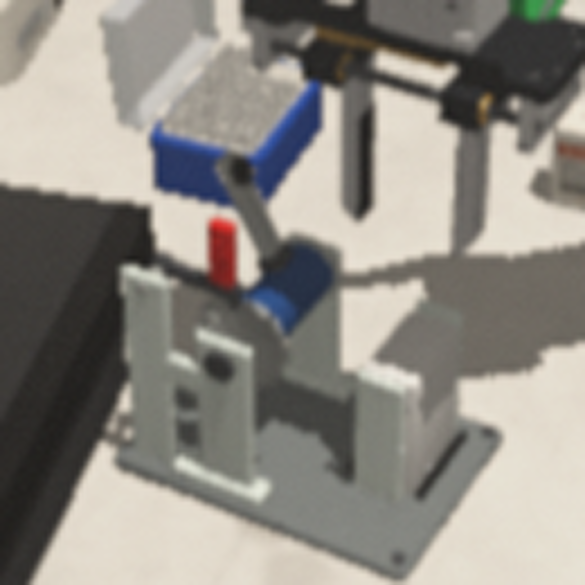

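View pics/top8z.png

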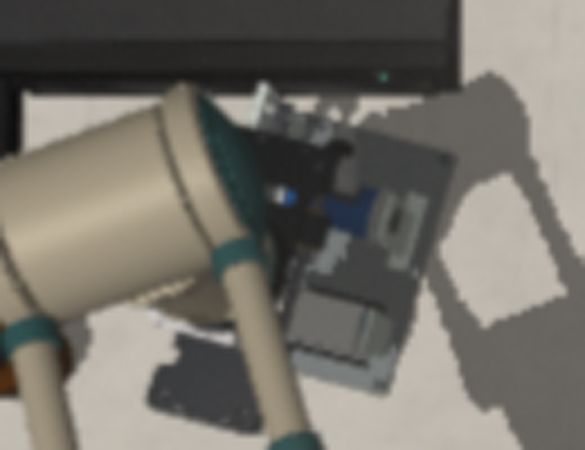

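Request:
jog_arm --motion '[{"x":-0.15,"y":3,"z":-0.15,"wx":0,"wy":0.01,"wz":0,"claw":5.6},{"x":-0.15,"y":6,"z":-0.15,"wx":0,"wy":0.01,"wz":0,"claw":5.6},{"x":-0.15,"y":8,"z":-0.15,"wx":0,"wy":0.01,"wz":0,"claw":5.6},{"x":-0.15,"y":10,"z":-0.15,"wx":0,"wy":0.01,"wz":0,"claw":5.6},{"x":-0.15,"y":11.2,"z":-0.15,"wx":0,"wy":0.01,"wz":0,"claw":5.6},{"x":-0.15,"y":12.1,"z":-0.15,"wx":0,"wy":0.01,"wz":0,"claw":5.6},{"x":-0.15,"y":12.1,"z":-0.15,"wx":0,"wy":0.01,"wz":0,"claw":5.6}]'

```text
clock: 10.15
position: [437.8, 242.1, 154.9]
ee_rot: [-0.699, 0.1, -0.1, 0.701]
ft_force: [-0.4, -0.3, -0.2]
width: 56.0
```

```bash
python3 - <<'E'
from h import *
s=state();print(s['clock'],s['ft_force'],s['width'],s['joints'].round(2))
zoom('side','side9',(195,325,185,315))
delta(clampw(0,0,78),down(CY))
E
```

```text
10.15 [-0.37576996 -0.32129035 -0.22331597] 56.03700216451281 [0.36 0.3  1.88 0.   0.96 0.65]
shift cm [ 0.06 -0.01  0.06] rot [-0.003  0.    -0.   ] | grasp now [438.3 242.5  77.9] target [439.  242.7  78. ]
```

View pics/side9z.png

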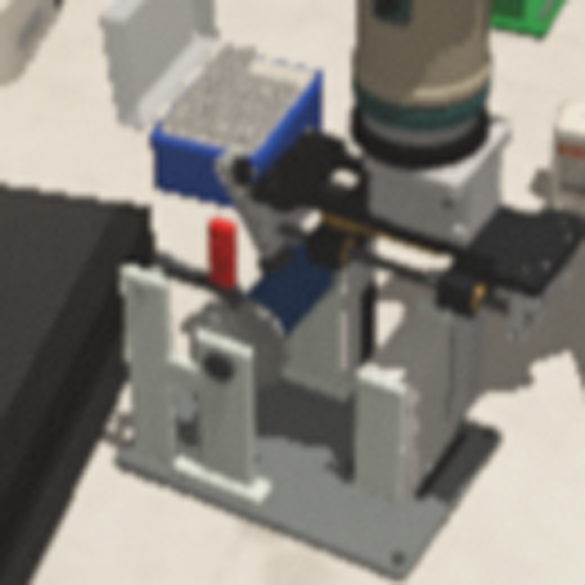

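The fingers are on either side of the box and there is no contact force, so I'm closing.

Request:
jog_arm --motion '[{"x":0.05,"y":0,"z":0.05,"wx":0,"wy":0,"wz":0,"claw":4},{"x":0.05,"y":0,"z":0.05,"wx":0,"wy":0,"wz":0,"claw":3},{"x":0.05,"y":0,"z":0.05,"wx":0,"wy":0,"wz":0,"claw":3},{"x":0.05,"y":0,"z":0.05,"wx":0,"wy":0,"wz":0,"claw":3},{"x":0.05,"y":0,"z":0.05,"wx":0,"wy":0,"wz":0,"claw":3},{"x":0.05,"y":0,"z":0.05,"wx":0,"wy":0,"wz":0,"claw":3}]' --newtons 15

```text
clock: 10.7
position: [438.8, 242.6, 156.4]
ee_rot: [-0.699, 0.1, -0.101, 0.701]
ft_force: [0.1, 1.5, 5.4]
width: 34.1
```

Request:
jog_arm --motion '[{"x":0,"y":-0.5,"z":0,"wx":0,"wy":0,"wz":0,"claw":3},{"x":0,"y":-1.5,"z":0,"wx":0,"wy":0,"wz":0,"claw":3},{"x":0,"y":-2.8,"z":0,"wx":0,"wy":0,"wz":0,"claw":3},{"x":0,"y":-4.4,"z":0,"wx":0,"wy":0,"wz":0,"claw":3},{"x":0,"y":-6,"z":0,"wx":0,"wy":0,"wz":0,"claw":3},{"x":0,"y":-7.6,"z":0,"wx":0,"wy":0,"wz":0,"claw":3},{"x":0,"y":-9.2,"z":0,"wx":0,"wy":0,"wz":0,"claw":3},{"x":0,"y":-10.8,"z":0,"wx":0,"wy":0,"wz":0,"claw":3},{"x":0,"y":-11.5,"z":0,"wx":0,"wy":0,"wz":0,"claw":3},{"x":0,"y":-12,"z":0,"wx":0,"wy":0,"wz":0,"claw":3}]'

```text
clock: 11.53
position: [438.5, 242.2, 276.9]
ee_rot: [-0.699, 0.1, -0.101, 0.701]
ft_force: [0.6, -0.6, -1.6]
width: 33.9
```

```bash
python3 - <<'E'
from h import *
s=state();print(s['clock'],s['ft_force'],s['width'],s['joints'].round(2))
zoom('side','side10',(150,325,185,360),3.4)
delta((450,40,190),down(np.radians(81.6)))
E
```

```text
11.5333 [ 0.57254994 -0.57623981 -1.62867871] 33.91155868060695 [0.36 0.18 1.7  0.   1.26 0.65]
shift cm [  6.78   0.85 -19.09] rot [-0.002 -1.709  0.004] | grasp now [438.8 242.5 199.1] target [450  40 190]
```

View pics/side10z.png

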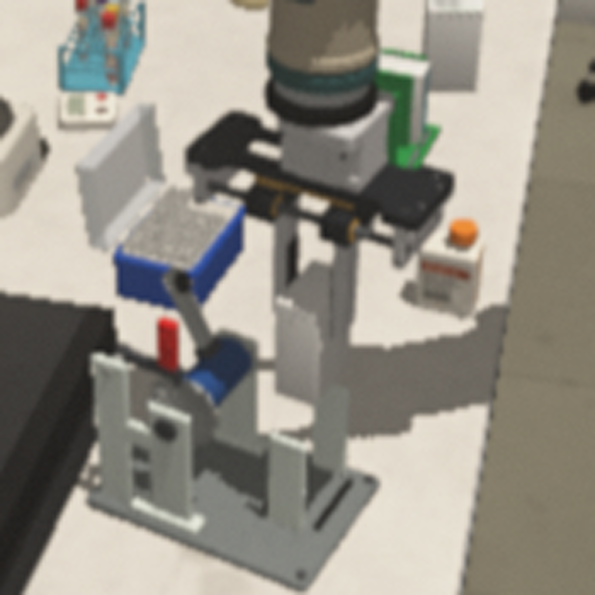

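The box is held upright and clear of the cheeks. I'll carry it to the free counter and turn it on the way.

Request:
jog_arm --motion '[{"x":0.2,"y":0,"z":-0.8,"wx":0,"wy":-0.08,"wz":0,"claw":3},{"x":0.6,"y":0,"z":-2,"wx":0,"wy":-0.2,"wz":0,"claw":3},{"x":1.2,"y":0,"z":-3.6,"wx":0,"wy":-0.32,"wz":0,"claw":3},{"x":1.9,"y":0,"z":-5.4,"wx":0,"wy":-0.44,"wz":0,"claw":3},{"x":2.6,"y":0,"z":-7.4,"wx":0,"wy":-0.56,"wz":0,"claw":3},{"x":3.3,"y":0,"z":-9.4,"wx":0,"wy":-0.68,"wz":0,"claw":3},{"x":4,"y":0.2,"z":-11.4,"wx":0,"wy":-0.8,"wz":0,"claw":3},{"x":4.7,"y":0.4,"z":-13.4,"wx":0,"wy":-0.92,"wz":0,"claw":3},{"x":5.4,"y":0.6,"z":-15.4,"wx":0,"wy":-1.04,"wz":0,"claw":3},{"x":6,"y":0.8,"z":-17.2,"wx":0,"wy":-1.16,"wz":0,"claw":3},{"x":6.5,"y":0.8,"z":-18.4,"wx":0,"wy":-1.28,"wz":0,"claw":3},{"x":6.8,"y":0.8,"z":-19.1,"wx":0,"wy":-1.4,"wz":0,"claw":3}]'

```text
clock: 12.58
position: [449.2, 38.3, 266.0]
ee_rot: [-0.598, -0.375, 0.376, 0.6]
ft_force: [0.4, 1.6, -2.0]
width: 33.9
```

```bash
python3 - <<'E'
from h import *
s=state();print(s['clock'],s['ft_force'],s['width'],s['joints'].round(2))
delta((450,40,69),down(np.radians(81.6)))
E
```

```text
12.5833 [ 0.43253093  1.56772944 -1.95701593] 33.9146923512427 [-0.07  0.12  1.81  0.    1.22 -1.19]
shift cm [ 0.18 11.9  -0.03] rot [-0.003 -0.305  0.001] | grasp now [449.1  38.4 188. ] target [450  40  69]
```

Request:
jog_arm --motion '[{"x":0.1,"y":1.5,"z":0,"wx":0,"wy":-0.12,"wz":0,"claw":3},{"x":0.2,"y":3,"z":0,"wx":0,"wy":-0.24,"wz":0,"claw":3},{"x":0.2,"y":4.8,"z":0,"wx":0,"wy":-0.305,"wz":0,"claw":3},{"x":0.2,"y":6.6,"z":0,"wx":0,"wy":-0.305,"wz":0,"claw":3},{"x":0.2,"y":8.4,"z":0,"wx":0,"wy":-0.305,"wz":0,"claw":3},{"x":0.2,"y":9.8,"z":0,"wx":0,"wy":-0.305,"wz":0,"claw":3},{"x":0.2,"y":10.8,"z":0,"wx":0,"wy":-0.305,"wz":0,"claw":3},{"x":0.2,"y":11.4,"z":0,"wx":0,"wy":-0.305,"wz":0,"claw":3},{"x":0.2,"y":11.7,"z":0,"wx":0,"wy":-0.305,"wz":0,"claw":3},{"x":0.2,"y":11.8,"z":0,"wx":0,"wy":-0.305,"wz":0,"claw":3},{"x":0.2,"y":11.9,"z":0,"wx":0,"wy":-0.305,"wz":0,"claw":3},{"x":0.2,"y":11.9,"z":0,"wx":0,"wy":-0.305,"wz":0,"claw":3}]'

```text
clock: 13.58
position: [451.1, 41.8, 148.4]
ee_rot: [-0.536, -0.462, 0.46, 0.537]
ft_force: [-0.0, -1.1, -0.7]
width: 34.1
```

```bash
python3 - <<'E'
from h import *
s=state();print(s['clock'],s['position'],s['ft_force'],s['width'],s['joints'].round(2))
zoom('side','side11',(130,290,215,375),3.6)
E
```

```text
13.5833 [451.09591755  41.81588543 148.4346493 ] [-0.04926428 -1.14260318 -0.68909284] 34.118095447309614 [-0.06  0.24  1.99  0.    0.91 -1.48]
```

View pics/side11z.png

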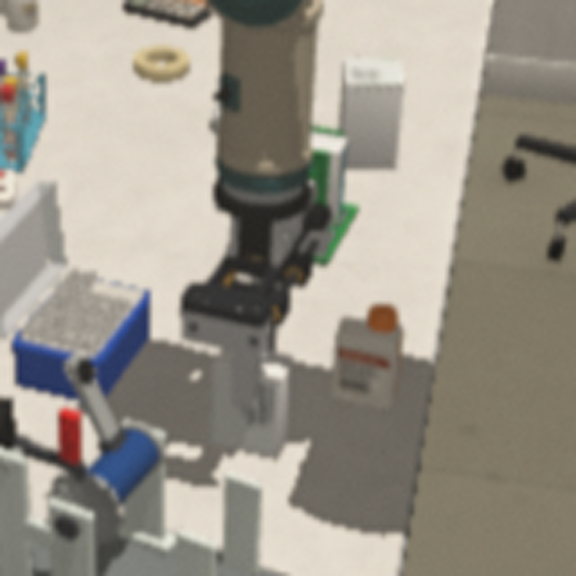

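The box is just above the counter beside the reagent bottle (zoomed 265,430). I'll lower it until it touches.

Request:
jog_arm --motion '[{"x":0,"y":0.1,"z":0,"wx":0,"wy":0,"wz":0,"claw":3},{"x":0,"y":0.2,"z":0,"wx":0,"wy":0,"wz":0,"claw":3},{"x":0,"y":0.22,"z":0,"wx":0,"wy":0,"wz":0,"claw":3},{"x":0,"y":0.24,"z":0,"wx":0,"wy":0,"wz":0,"claw":3},{"x":0,"y":0.24,"z":0,"wx":0,"wy":0,"wz":0,"claw":3}]'

```text
clock: 14.05
position: [451.3, 41.7, 146.4]
ee_rot: [-0.536, -0.462, 0.46, 0.536]
ft_force: [-0.4, -0.4, 4.3]
width: 34.0
```

Contact reads 4.3 N upward. I'll open slightly and rise straight up.

Request:
jog_arm --motion '[{"x":0,"y":0,"z":0,"wx":0,"wy":0,"wz":0,"claw":4.2},{"x":0,"y":0,"z":0,"wx":0,"wy":0,"wz":0,"claw":5.4},{"x":0,"y":0,"z":0,"wx":0,"wy":0,"wz":0,"claw":5.4},{"x":0,"y":-1.5,"z":0,"wx":0,"wy":0,"wz":0,"claw":5.4},{"x":0,"y":-4.5,"z":0,"wx":0,"wy":0,"wz":0,"claw":6},{"x":0,"y":-7.5,"z":0,"wx":0,"wy":0,"wz":0,"claw":7},{"x":0,"y":-9,"z":0,"wx":0,"wy":0,"wz":0,"claw":8.4},{"x":0,"y":-9,"z":0,"wx":0,"wy":0,"wz":0,"claw":8.4}]'

```text
clock: 14.72
position: [452.7, 41.6, 238.8]
ee_rot: [0.537, 0.463, -0.458, -0.535]
ft_force: [0.6, 0.3, -0.1]
width: 77.1
```

```bash
python3 - <<'E'
from h import *
s=state();print(s['clock'],s['position'],s['ft_force'],s['width'],s['joints'].round(2))
p,d,P=zoom('side','side12',(130,290,215,375),3.6)
zoom('top','top12',(160,280,230,400),4)
m=(abs(P[...,0]-450)<60)&(abs(P[...,1]-41)<60)&(P[...,2]>75)&(P[...,2]<95);A=P[m];print(len(A),cv2.minAreaRect(A[:,:2].astype(np.float32)),np.median(A,0))
delta((451,41.7,63),down(np.radians(-8.4)))
E
```

```text
14.7167 [452.69469235  41.57535777 238.83399004] [ 0.57130543  0.269725   -0.08894912] 77.13999953098912 [-0.06  0.14  1.85  0.    1.14 -1.48]
193 ((453.1531066894531, 44.862396240234375), (38.31776428222656, 61.932151794433594), 78.889892578125) [452.54708883  49.41969404  83.40747616]
shift cm [-0.02  9.45 -0.04] rot [-0.002  1.567  0.002] | grasp now [450.6  41.9 157.5] target [451.   41.7  63. ]
```

View pics/side12z.png

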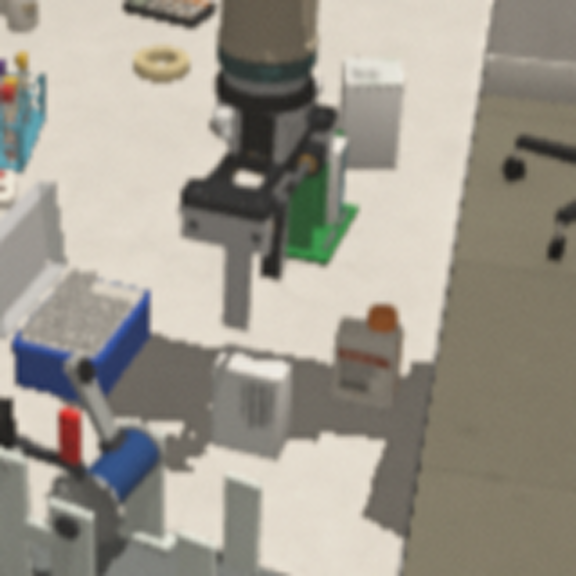

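View pics/top12z.png

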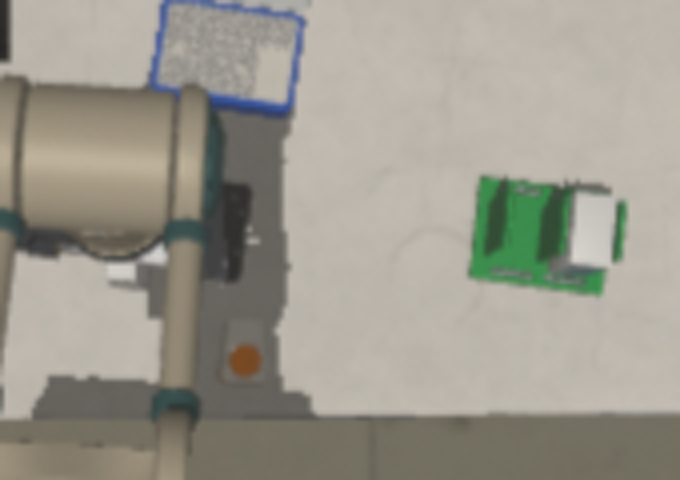

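The box stands upright on the counter at zoomed (250,405), and the top view shows the empty bay clearly. I'll turn the gripper 90° above the box.

Request:
jog_arm --motion '[{"x":0,"y":0,"z":0,"wx":0,"wy":0.12,"wz":0,"claw":8.4},{"x":0,"y":0,"z":0,"wx":0,"wy":0.24,"wz":0,"claw":8.4},{"x":0,"y":0,"z":0,"wx":0,"wy":0.36,"wz":0,"claw":8.4},{"x":0,"y":0,"z":0,"wx":0,"wy":0.48,"wz":0,"claw":8.4},{"x":0,"y":0,"z":0,"wx":0,"wy":0.6,"wz":0,"claw":8.4},{"x":0,"y":0,"z":0,"wx":0,"wy":0.72,"wz":0,"claw":8.4},{"x":0,"y":0,"z":0,"wx":0,"wy":0.84,"wz":0,"claw":8.4},{"x":0,"y":0,"z":0,"wx":0,"wy":0.96,"wz":0,"claw":8.4},{"x":0,"y":0,"z":0,"wx":0,"wy":1.08,"wz":0,"claw":8.4},{"x":0,"y":0,"z":0,"wx":0,"wy":1.2,"wz":0,"claw":8.4},{"x":0,"y":0,"z":0,"wx":0,"wy":1.32,"wz":0,"claw":8.4},{"x":0,"y":0,"z":0,"wx":0,"wy":1.44,"wz":0,"claw":8.4}]'

```text
clock: 15.82
position: [449.6, 41.7, 233.5]
ee_rot: [-0.706, 0.011, -0.008, 0.708]
ft_force: [1.2, 0.5, -0.1]
width: 84.1
```

```bash
python3 - <<'E'
from h import *
s=state();print(s['clock'],s['position'],s['ft_force'],s['width'],s['joints'].round(2))
delta((451,41.7,62),down(np.radians(-8.4)))
p,d,P=load('top','top12');hsv=cv2.cvtColor(p,cv2.COLOR_RGB2HSV);H,S,V=[hsv[...,i] for i in range(3)]
y2=np.radians(-8.4)
m=((((H>40)&(H<85)&(S>80))|(P[...,2]>60)))&(P[...,0]>400)&(P[...,0]<540)&(P[...,1]>-390)&(P[...,1]<-220)
print('base',plane_sides('top',m,8,np.array([465.,-310]),y2,(45,58),8))
m2=(S<70)&(P[...,2]>84)&(P[...,2]<103)&(P[...,0]>420)&(P[...,0]<510)&(P[...,1]>-370)&(P[...,1]<-300)
print('filed top',plane_sides('top',m2,93,np.array([461.6,-332.7]),y2,(30,17)))
for n,nm in(('top','top12'),('top','top0'),('side','side0')):
    p,d,P=load(n,nm);hsv=cv2.cvtColor(p,cv2.COLOR_RGB2HSV);H,S,V=[hsv[...,i] for i in range(3)]
    g=(H>40)&(H<85)&(S>80)&(P[...,2]>87)&(P[...,2]<103)&(P[...,0]>400)&(P[...,0]<540)&(P[...,1]>-390)&(P[...,1]<-220)
    v,u=np.where(g);W=cast(n,np.c_[u,v],96)[:,:2]-[465.,-310]
    a=np.array([[np.cos(y2),np.sin(y2)],[-np.sin(y2),np.cos(y2)]]);L=W@a.T
    for lo,hi in((-60,-35),(-12,12),(35,60)):
        k=(L[:,1]>lo)&(L[:,1]<hi)
        if k.sum()>3: print(n,'wall',k.sum(),L[k].mean(0).round(1),L[k].min(0).round(1),L[k].max(0).round(1))
E
```

```text
15.8167 [449.5882752   41.6950382  233.47198337] [ 1.21052371  0.48970527 -0.1407244 ] 84.0906425033401 [-0.06  0.15  1.86  0.    1.14 -0.04]
shift cm [ 0.18  9.35 -0.02] rot [-0.002  0.121 -0.004] | grasp now [449.3  41.9 155.5] target [451.   41.7  62. ]
base {'x-': (30, -39.9, 'slope', 0.001), 'x+': (32, 42.4, 'slope', 0.004), 'y-': (11, -56.7, 'slope', -0.099), 'y+': (24, 54.8, 'slope', 0.016)}
filed top {'x-': (8, -29.3, 'slope', -0.053), 'x+': (8, 27.8, 'slope', 0.043), 'y-': (15, -18.5, 'slope', 0.057), 'y+': (16, 15.6, 'slope', -0.028)}
top wall 20 [ -0.1 -45.3] [-20.4 -47.8] [ 22.3 -42.9]
top wall 21 [ 1.9 -0.1] [-20.2  -2.4] [23.   2.3]
top wall 28 [ 0.2 45.4] [-23.7  42.7] [23.2 48.4]
top wall 17 [  0.1 -45.4] [-20.4 -47.5] [ 22.3 -43.6]
top wall 22 [2.1 0.1] [-20.2  -2.4] [23.   2.7]
top wall 27 [ 0.6 45.4] [-23.2  42.7] [23.2 49.1]
side wall 5 [-2.2 10.2] [-13.6   8.7] [11.6 11.4]
side wall 23 [-5.2 53. ] [-25.4  46. ] [14.3 59.5]
```

The pinched box lies at y=41.7 by the arm, while the side view reads 44.9. The side view is therefore about 3 mm off in y, and the top view (bay near 468.5, -287.3) is the one to trust.

Request:
jog_arm --motion '[{"x":0.15,"y":1,"z":0,"wx":0,"wy":0.12,"wz":0,"claw":8.6},{"x":0.15,"y":3,"z":0,"wx":0,"wy":0.12,"wz":0,"claw":8.6},{"x":0.15,"y":5,"z":0,"wx":0,"wy":0.12,"wz":0,"claw":8.6},{"x":0.15,"y":7,"z":0,"wx":0,"wy":0.12,"wz":0,"claw":8.6},{"x":0.15,"y":8.6,"z":0,"wx":0,"wy":0.12,"wz":0,"claw":8.6},{"x":0.15,"y":9.3,"z":0,"wx":0,"wy":0.12,"wz":0,"claw":8.6},{"x":0.15,"y":9.3,"z":0,"wx":0,"wy":0.12,"wz":0,"claw":8.6}]'

```text
clock: 16.4
position: [450.2, 41.9, 139.9]
ee_rot: [-0.705, 0.052, -0.047, 0.706]
ft_force: [-0.3, 0.2, -1.3]
width: 85.8
```

```bash
python3 - <<'E'
from h import *
s=state();print(s['clock'],s['position'],s['ft_force'],s['width'])
delta((451,41.7,62),down(np.radians(-8.4)))
zoom('side','side13',(130,290,215,375),3.6)
E
```

```text
16.4 [450.17750302  41.90857564 139.9316631 ] [-0.31560599  0.23225495 -1.32540241] 85.8093246228342
shift cm [ 0.08 -0.01 -0.01] rot [-0.002  0.007 -0.007] | grasp now [449.7  42.1  61.9] target [451.   41.7  62. ]
```

View pics/side13z.png

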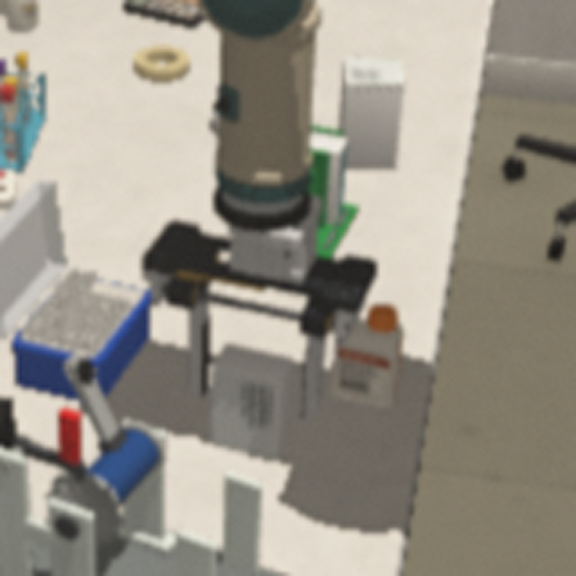

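The fingers are off both narrow ends of the box (zoomed 205,390 and 312,410). Closing.

Request:
jog_arm --motion '[{"x":0,"y":0,"z":-0.02,"wx":0,"wy":0.007,"wz":-0.007,"claw":7.6},{"x":0,"y":0,"z":-0.02,"wx":0,"wy":0.007,"wz":-0.007,"claw":6.8},{"x":0,"y":0,"z":-0.02,"wx":0,"wy":0.007,"wz":-0.007,"claw":6.2},{"x":0,"y":0,"z":-0.02,"wx":0,"wy":0.007,"wz":-0.007,"claw":5.5},{"x":0,"y":0,"z":-0.02,"wx":0,"wy":0.007,"wz":-0.007,"claw":5.5},{"x":0,"y":0,"z":-0.02,"wx":0,"wy":0.007,"wz":-0.007,"claw":5.5},{"x":0,"y":0,"z":-0.02,"wx":0,"wy":0.007,"wz":-0.007,"claw":5.5}]' --newtons 15

```text
clock: 17.03
position: [452.5, 41.6, 143.4]
ee_rot: [-0.704, 0.049, -0.055, 0.706]
ft_force: [-0.1, -0.4, 4.7]
width: 60.3
```

```bash
python3 - <<'E'
from h import *
s=state();print(s['clock'],s['position'],s['ft_force'],s['width'])
delta((451,41.7,62),down(np.radians(-8.4)))
E
```

```text
17.0333 [452.45306076  41.62655065 143.39707259] [-0.14157305 -0.38423198  4.72728624] 60.28520352937412
shift cm [-0.15  0.34 -0.01] rot [-0.003 -0.     0.008] | grasp now [453.1  41.7  65.4] target [451.   41.7  62. ]
```

Request:
jog_arm --motion '[{"x":0,"y":-0.5,"z":0,"wx":0,"wy":0,"wz":0,"claw":5.5},{"x":0,"y":-1.5,"z":0,"wx":0,"wy":0,"wz":0,"claw":5.5},{"x":0,"y":-3,"z":0,"wx":0,"wy":0,"wz":0,"claw":5.5},{"x":0,"y":-5,"z":0,"wx":0,"wy":0,"wz":0,"claw":5.5},{"x":0,"y":-7,"z":0,"wx":0,"wy":0,"wz":0,"claw":5.5},{"x":0,"y":-9,"z":0,"wx":0,"wy":0,"wz":0,"claw":5.5},{"x":0,"y":-11,"z":0,"wx":0,"wy":0,"wz":0,"claw":5.5},{"x":0,"y":-12,"z":0,"wx":0,"wy":0,"wz":0,"claw":5.5},{"x":0,"y":-12.5,"z":0,"wx":0,"wy":0,"wz":0,"claw":5.5},{"x":0,"y":-12.5,"z":0,"wx":0,"wy":0,"wz":0,"claw":5.5}]'

```text
clock: 17.87
position: [451.7, 41.4, 268.6]
ee_rot: [-0.705, 0.049, -0.055, 0.706]
ft_force: [0.1, 0.2, -1.6]
width: 59.9
```

```bash
python3 - <<'E'
from h import *
s=state();print(s['clock'],s['position'],s['ft_force'],s['width'])
zoom('side','side14',(130,290,215,375),3.6)
delta((468.5,-287.3,190),down(np.radians(-8.4)))
E
```

```text
17.8667 [451.7168482   41.40975699 268.62749552] [ 0.05077668  0.24157638 -1.64160224] 59.85967704031186
shift cm [  6.52  -0.07 -32.27] rot [-0.002 -0.     0.007] | grasp now [451.8  41.5 189.7] target [ 468.5 -287.3  190. ]
```

View pics/side14z.png

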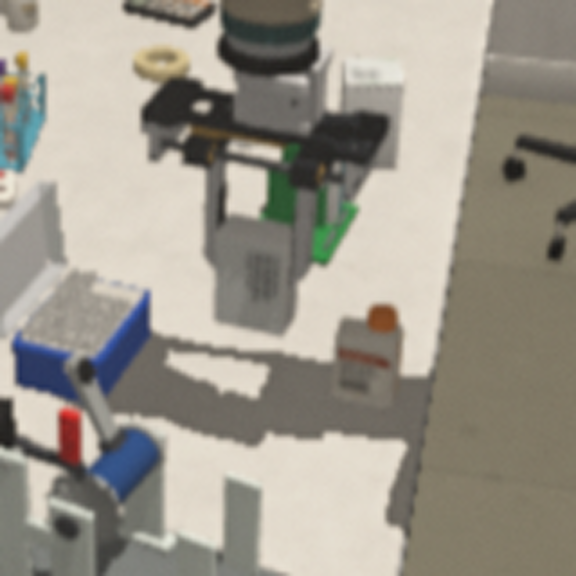

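The box is held upright by its narrow ends. Next I'll carry it over the free bay.

Request:
jog_arm --motion '[{"x":0.3,"y":0,"z":-1.2,"wx":0,"wy":0,"wz":0,"claw":5.5},{"x":0.7,"y":0,"z":-3.6,"wx":0,"wy":0,"wz":0,"claw":5.5},{"x":1.3,"y":0,"z":-6.6,"wx":0,"wy":0,"wz":0,"claw":5.5},{"x":2,"y":0,"z":-10,"wx":0,"wy":0,"wz":0,"claw":5.5},{"x":2.7,"y":0,"z":-13.4,"wx":0,"wy":0,"wz":0,"claw":5.5},{"x":3.4,"y":0,"z":-16.8,"wx":0,"wy":0,"wz":0,"claw":5.5},{"x":4.1,"y":0,"z":-20.2,"wx":0,"wy":0,"wz":0,"claw":5.5},{"x":4.8,"y":0,"z":-23.6,"wx":0,"wy":0,"wz":0,"claw":5.5},{"x":5.5,"y":0,"z":-27,"wx":0,"wy":0,"wz":0,"claw":5.5},{"x":6,"y":0,"z":-30,"wx":0,"wy":0,"wz":0,"claw":5.5},{"x":6.4,"y":0,"z":-31.8,"wx":0,"wy":0,"wz":0,"claw":5.5},{"x":6.5,"y":0,"z":-32.3,"wx":0,"wy":0,"wz":0,"claw":5.5}]'

```text
clock: 18.92
position: [468.1, -290.6, 265.5]
ee_rot: [-0.704, 0.051, -0.055, 0.706]
ft_force: [1.2, 1.1, -0.7]
width: 59.8
```

```bash
python3 - <<'E'
from h import *
s=state();print(s['clock'],s['position'],s['ft_force'],s['width'])
delta((468.5,-287.3,190),down(np.radians(-8.4)))
zoom('side','side15',(110,220,240,390),4)
zoom('top','top15',(160,280,290,440),4)
E
```

```text
18.9167 [ 468.05519133 -290.63484377  265.49462451] [ 1.21285093  1.11849713 -0.73410472] 59.80930986225448
shift cm [-0.   -0.25  0.34] rot [-0.002 -0.003  0.005] | grasp now [ 468.5 -290.5  187.5] target [ 468.5 -287.3  190. ]
```

View pics/side15z.png

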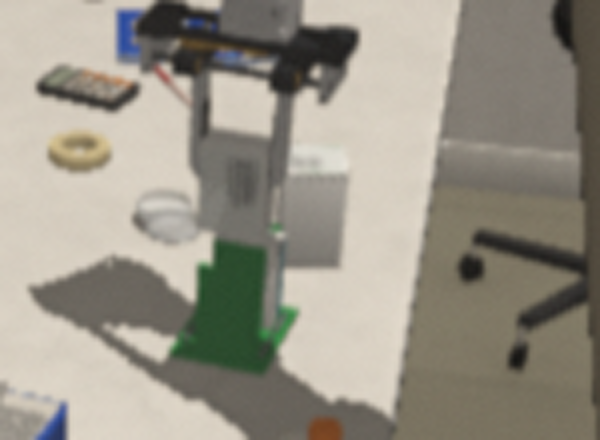

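View pics/top15z.png

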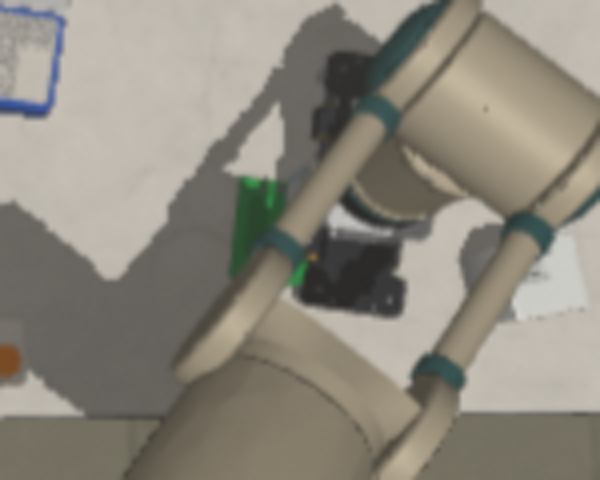

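Request:
jog_arm --motion '[{"x":0,"y":-0.1,"z":0.2,"wx":0,"wy":0,"wz":0,"claw":5.5},{"x":0,"y":-0.1,"z":0.2,"wx":0,"wy":0,"wz":0,"claw":5.5},{"x":0,"y":-0.1,"z":0.2,"wx":0,"wy":0,"wz":0,"claw":5.5}]'

```text
clock: 19.27
position: [468.6, -283.9, 268.5]
ee_rot: [-0.704, 0.049, -0.054, 0.706]
ft_force: [-0.8, 1.2, -1.4]
width: 60.3
```

```bash
cat >> h.py <<'E'
def relbox(nm,zlo,zhi):
    y2=np.radians(-8.4);a=np.array([[np.cos(y2),np.sin(y2)],[-np.sin(y2),np.cos(y2)]])
    for src,kind,n in((nm,'box','side'),('side0','wall','side')):
        p,d,P=load(n,src);hsv=cv2.cvtColor(p,cv2.COLOR_RGB2HSV);H,S,V=[hsv[...,i] for i in range(3)]
        L=P.copy();L[...,:2]=(P[...,:2]-[465.,-310])@a.T
        if kind=='box': m=(S<70)&(V>70)&(abs(L[...,0])<26)&(L[...,1]>25)&(L[...,1]<55)&(L[...,2]>zlo)&(L[...,2]<zhi)
        else: m=(H>40)&(H<85)&(S>80)&(abs(L[...,0])<22)&(L[...,1]>38)&(L[...,1]<62)&(L[...,2]>25)&(L[...,2]<85)
        A=L[m];c=np.linalg.lstsq(np.c_[A[:,0],A[:,2]-A[:,2].mean(),np.ones(len(A))],A[:,1],rcond=None)[0]
        print(kind,len(A),'face y',c[2].round(2),'yaw err',c[0].round(3),'lean',c[1].round(3))
E
python3 - <<'E'
from h import *
s=state();print(s['clock'],s['position'],s['ft_force'],s['width'])
delta((468.5,-287.3,190),down(np.radians(-8.4)))
shot('side','side16');relbox('side16',135,200)
E
```

```text
19.2667 [ 468.59187298 -283.9447213   268.45668724] [-0.80621802  1.15062098 -1.39714953] 60.28728534363552
shift cm [ 0.04  0.04 -0.33] rot [-0.003  0.001  0.007] | grasp now [ 469.1 -283.8  190.5] target [ 468.5 -287.3  190. ]
box 251 face y 43.56 yaw err -0.008 lean -0.013
wall 173 face y 47.28 yaw err -0.012 lean -0.003
```

Request:
jog_arm --motion '[{"x":0.05,"y":0,"z":-0.2,"wx":0,"wy":0,"wz":0.005,"claw":5.5},{"x":0.05,"y":0,"z":-0.4,"wx":0,"wy":0,"wz":0.005,"claw":5.5},{"x":0.05,"y":0,"z":-0.4,"wx":0,"wy":0,"wz":0.005,"claw":5.5},{"x":0.05,"y":0,"z":-0.4,"wx":0,"wy":0,"wz":0.005,"claw":5.5},{"x":0.05,"y":0,"z":-0.4,"wx":0,"wy":0,"wz":0.005,"claw":5.5}]'

```text
clock: 19.73
position: [468.5, -289.7, 268.4]
ee_rot: [-0.704, 0.051, -0.053, 0.706]
ft_force: [0.4, 0.1, -2.2]
width: 59.7
```

```bash
python3 - <<'E'
from h import *
s=state();print(s['clock'],s['position'],s['ft_force'],s['width'])
delta((468.8,-287.3,190),down(np.radians(-8.4)))
shot('side','side17');relbox('side17',135,200)
# foot height & x-extent of box in side view
p,d,P=load('side','side17');hsv=cv2.cvtColor(p,cv2.COLOR_RGB2HSV)
y2=np.radians(-8.4);a=np.array([[np.cos(y2),np.sin(y2)],[-np.sin(y2),np.cos(y2)]])
L=P.copy();L[...,:2]=(P[...,:2]-[465.,-310])@a.T
m=(hsv[...,1]<70)&(abs(L[...,1]-40)<7)&(L[...,2]>110)&(L[...,2]<165)
print('box x',np.percentile(L[m][:,0],[1,99]),'z lo',np.percentile(L[m][:,2],[0.5,1,3]))
E
```

```text
19.7333 [ 468.53636679 -289.65259789  268.36488008] [ 0.36232373  0.08393759 -2.15201103] 59.651416680438814
shift cm [-0.01  0.04  0.24] rot [-0.003 -0.     0.002] | grasp now [ 468.7 -289.5  190.4] target [ 468.8 -287.3  190. ]
box 249 face y 38.08 yaw err 0.006 lean 0.012
wall 173 face y 47.28 yaw err -0.012 lean -0.003
box x [-29.01443466 903.14936079] z lo [111.43979892 113.06419707 120.86695738]
```

Request:
jog_arm --motion '[{"x":0,"y":0,"z":0.1,"wx":0,"wy":0,"wz":0,"claw":5.5},{"x":0,"y":0,"z":0.1,"wx":0,"wy":0,"wz":0,"claw":5.5},{"x":0,"y":0,"z":0.1,"wx":0,"wy":0,"wz":0,"claw":5.5},{"x":0,"y":0,"z":0.1,"wx":0,"wy":0,"wz":0,"claw":5.5},{"x":0,"y":0,"z":0.1,"wx":0,"wy":0,"wz":0,"claw":5.5},{"x":0,"y":0,"z":0.1,"wx":0,"wy":0,"wz":0,"claw":5.5},{"x":0,"y":0,"z":0.1,"wx":0,"wy":0,"wz":0,"claw":5.5},{"x":0,"y":0,"z":0.1,"wx":0,"wy":0,"wz":0,"claw":5.5}]'

```text
clock: 20.45
position: [468.7, -288.7, 268.3]
ee_rot: [-0.704, 0.051, -0.053, 0.706]
ft_force: [0.1, -0.1, -0.8]
width: 60.2
```

```bash
python3 - <<'E'
from h import *
s=state();print(s['clock'],s['position'],s['dq'].round(3))
delta((468.8,-287.3,190),down(np.radians(-8.4)))
shot('side','side18');relbox('side18',135,200)
s=state();print(s['clock'],s['position'],s['dq'].round(3))
E
```

```text
20.45 [ 468.69637323 -288.69867209  268.34128178] [ 0.    -0.    -0.001 -0.     0.002  0.001]
shift cm [-0.01  0.03  0.14] rot [-0.002 -0.     0.002] | grasp now [ 468.9 -288.5  190.3] target [ 468.8 -287.3  190. ]
box 250 face y 39.15 yaw err -0.016 lean -0.005
wall 173 face y 47.28 yaw err -0.012 lean -0.003
20.5 [ 468.66725681 -288.68897919  268.36882307] [ 0.002 -0.001 -0.     0.002 -0.001  0.   ]
```

Settled. The camera says the box is 0.4 mm off the bay centre and the arm pose says 1.2 mm the other way, both inside the 3.5 mm clearance. Descending.

Request:
jog_arm --motion '[{"x":0,"y":0.7,"z":0.03,"wx":0,"wy":0,"wz":0,"claw":5.5},{"x":0,"y":1.6,"z":0.03,"wx":0,"wy":0,"wz":0,"claw":5.5},{"x":0,"y":2.5,"z":0.03,"wx":0,"wy":0,"wz":0,"claw":5.5},{"x":0,"y":3.3,"z":0.03,"wx":0,"wy":0,"wz":0,"claw":5.5},{"x":0,"y":4,"z":0.03,"wx":0,"wy":0,"wz":0,"claw":5.5},{"x":0,"y":4.7,"z":0.03,"wx":0,"wy":0,"wz":0,"claw":5.5},{"x":0,"y":5.4,"z":0.03,"wx":0,"wy":0,"wz":0,"claw":5.5},{"x":0,"y":6,"z":0.03,"wx":0,"wy":0,"wz":0,"claw":5.5},{"x":0,"y":6,"z":0.03,"wx":0,"wy":0,"wz":0,"claw":5.5}]'

```text
clock: 21.25
position: [468.3, -287.8, 206.9]
ee_rot: [-0.704, 0.052, -0.052, 0.707]
ft_force: [0.3, -0.2, -1.5]
width: 60.0
```

```bash
python3 - <<'E'
from h import *
s=state();print(s['clock'],s['position'],s['ft_force'])
delta((468.8,-288,190),down(np.radians(-8.4)))
zoom('side','side19',(110,220,240,390),4);relbox('side19',100,140)
E
```

```text
21.25 [ 468.3251293  -287.8346778   206.85926978] [ 0.28424281 -0.1596593  -1.50764992]
shift cm [ 0.05 -6.11  0.01] rot [-0.004 -0.    -0.   ] | grasp now [ 468.3 -287.5  128.9] target [ 468.8 -288.   190. ]
box 142 face y 39.86 yaw err 0.02 lean 0.015
wall 173 face y 47.28 yaw err -0.012 lean -0.003
```

View pics/side19z.png

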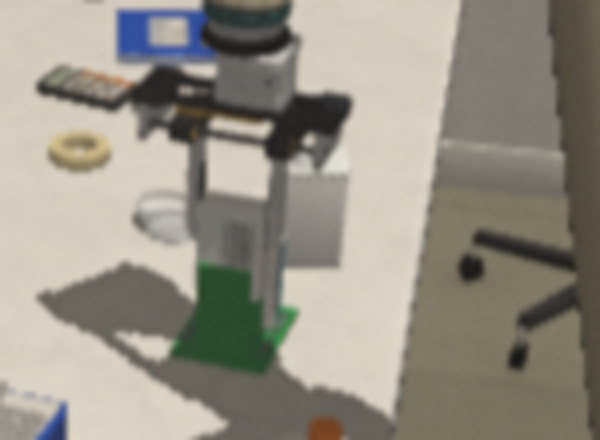

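The box is inside the bay behind the wall and there is no contact force, so I'm continuing down.

Request:
jog_arm --motion '[{"x":0.03,"y":0.7,"z":0,"wx":0,"wy":0,"wz":0,"claw":5.5},{"x":0.03,"y":1.5,"z":0,"wx":0,"wy":0,"wz":0,"claw":5.5},{"x":0.03,"y":2.3,"z":0,"wx":0,"wy":0,"wz":0,"claw":5.5},{"x":0.03,"y":3.1,"z":0,"wx":0,"wy":0,"wz":0,"claw":5.5},{"x":0.03,"y":3.9,"z":0,"wx":0,"wy":0,"wz":0,"claw":5.5},{"x":0.03,"y":4.5,"z":0,"wx":0,"wy":0,"wz":0,"claw":5.5},{"x":0.03,"y":4.9,"z":0,"wx":0,"wy":0,"wz":0,"claw":5.5},{"x":0.03,"y":5.1,"z":0,"wx":0,"wy":0,"wz":0,"claw":5.5},{"x":0.03,"y":5.2,"z":0,"wx":0,"wy":0,"wz":0,"claw":5.5},{"x":0.03,"y":5.2,"z":0,"wx":0,"wy":0,"wz":0,"claw":5.5}]'

```text
clock: 22.13
position: [469.4, -288.3, 156.3]
ee_rot: [-0.704, 0.051, -0.053, 0.706]
ft_force: [-0.0, 0.1, -1.4]
width: 60.2
```

Request:
jog_arm --motion '[{"x":0,"y":0.1,"z":0,"wx":0,"wy":0,"wz":0,"claw":5.5},{"x":0,"y":0.2,"z":0,"wx":0,"wy":0,"wz":0,"claw":5.5},{"x":0,"y":0.3,"z":0,"wx":0,"wy":0,"wz":0,"claw":5.5},{"x":0,"y":0.3,"z":0,"wx":0,"wy":0,"wz":0,"claw":5.5}]'

```text
clock: 22.47
position: [469.3, -288.1, 153.4]
ee_rot: [-0.704, 0.051, -0.053, 0.706]
ft_force: [0.4, 0.7, -1.4]
width: 60.1
```

Request:
jog_arm --motion '[{"x":0,"y":0.08,"z":0,"wx":0,"wy":0,"wz":0,"claw":5.5},{"x":0,"y":0.16,"z":0,"wx":0,"wy":0,"wz":0,"claw":5.5},{"x":0,"y":0.22,"z":0,"wx":0,"wy":0,"wz":0,"claw":5.5},{"x":0,"y":0.22,"z":0,"wx":0,"wy":0,"wz":0,"claw":5.5}]'

```text
clock: 22.8
position: [469.3, -288.2, 151.5]
ee_rot: [-0.704, 0.051, -0.053, 0.706]
ft_force: [-1.0, 0.5, 1.4]
width: 59.7
```

```bash
python3 - <<'E'
from h import *
s=state();print(s['clock'],s['position'],s['ft_force'])
zoom('side','side20',(110,220,240,390),4)
E
```

```text
22.8 [ 469.27741646 -288.21419758  151.48178534] [-1.02227349  0.49762237  1.40398283]
```

View pics/side20z.png

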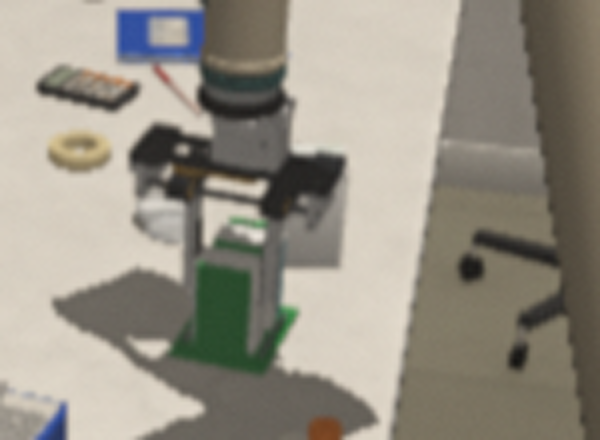

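The force changed from -1.4 to +1.4 N at TCP z 151.5, which is the predicted floor height. I'll release and rise.

Request:
jog_arm --motion '[{"x":0,"y":0.05,"z":0,"wx":0,"wy":0,"wz":0,"claw":5.5},{"x":0,"y":0.05,"z":0,"wx":0,"wy":0,"wz":0,"claw":6.6},{"x":0,"y":0.05,"z":0,"wx":0,"wy":0,"wz":0,"claw":7.8},{"x":0,"y":0.05,"z":0,"wx":0,"wy":0,"wz":0,"claw":7.8},{"x":0,"y":-1,"z":0,"wx":0,"wy":0,"wz":0,"claw":7.8},{"x":0,"y":-3.5,"z":0,"wx":0,"wy":0,"wz":0,"claw":7.8},{"x":0,"y":-6.5,"z":0,"wx":0,"wy":0,"wz":0,"claw":7.8},{"x":0,"y":-10,"z":0,"wx":0,"wy":0,"wz":0,"claw":7.8},{"x":0,"y":-13.5,"z":0,"wx":0,"wy":0,"wz":0,"claw":7.8},{"x":0,"y":-14,"z":6,"wx":0,"wy":0,"wz":0,"claw":7.8},{"x":0,"y":-14,"z":12,"wx":0,"wy":0,"wz":0,"claw":7.8},{"x":0,"y":-14,"z":16,"wx":0,"wy":0,"wz":0,"claw":7.8}]'

```text
clock: 23.85
position: [487.6, -164.4, 293.0]
ee_rot: [-0.705, 0.051, -0.055, 0.706]
ft_force: [0.5, 1.3, 0.7]
width: 78.0
```

Request:
jog_arm --motion '[{"x":0,"y":0,"z":4,"wx":0,"wy":0,"wz":0,"claw":7.8},{"x":0,"y":0,"z":8,"wx":0,"wy":0,"wz":0,"claw":7.8},{"x":0,"y":0,"z":11,"wx":0,"wy":0,"wz":0,"claw":7.8},{"x":0,"y":0,"z":12,"wx":0,"wy":0,"wz":0,"claw":7.8}]'

```text
clock: 24.18
position: [504.8, -42.5, 292.4]
ee_rot: [-0.704, 0.049, -0.052, 0.707]
ft_force: [-0.1, -0.8, -0.2]
width: 78.1
```

```bash
python3 - <<'E'
from h import *
s=state();print(s['clock'],s['position'],s['ft_force'])
zoom('side','side21',(110,320,190,400),2.8)
p,d,P=zoom('top','top21',(160,280,290,440),4)
y2=np.radians(-8.4)
hsv=cv2.cvtColor(p,cv2.COLOR_RGB2HSV);S=hsv[...,1]
a=np.array([[np.cos(y2),np.sin(y2)],[-np.sin(y2),np.cos(y2)]])
L=P.copy();L[...,:2]=(P[...,:2]-[465.,-310])@a.T
for nm,c in(('filed',-23),('slide',23)):
    m=(S<70)&(abs(L[...,0])<40)&(abs(L[...,1]-c)<19)&(L[...,2]>82)&(L[...,2]<105)
    v,u=np.where(m);W=(cast('top',np.c_[u,v],93)[:,:2]-[465.,-310])@a.T
    r=cv2.minAreaRect(W.astype(np.float32))
    print(nm,m.sum(),'z',np.median(L[m][:,2]).round(1),'mean',W.mean(0).round(1),r)
p,d,P=load('side','side21');L=P.copy();L[...,:2]=(P[...,:2]-[465.,-310])@a.T;S=cv2.cvtColor(p,cv2.COLOR_RGB2HSV)[...,1]
for nm,c in(('filed',-23),('slide',23)):
    m=(S<70)&(abs(L[...,0])<27)&(abs(L[...,1]-c-3)<14)&(L[...,2]>82)&(L[...,2]<105);A=L[m]
    print('side',nm,m.sum(),'z',np.median(A[:,2]).round(1),A[:,:2].mean(0).round(1))
E
```

```text
24.1833 [504.82675977 -42.45364067 292.38756692] [-0.09286054 -0.7653361  -0.15045235]
filed 202 z 92.3 mean [ -1.3 -23.6] ((-1.269002914428711, -23.7650089263916), (60.60801315307617, 35.38996505737305), 0.3618118464946747)
slide 199 z 92.1 mean [ 0.9 23.5] ((1.1518020629882812, 23.449630737304688), (35.281585693359375, 60.05204772949219), 89.25589752197266)
side filed 50 z 92.5 [ -1.6 -20.9]
side slide 56 z 92.6 [-2.6 25.8]
```

View pics/side21z.png

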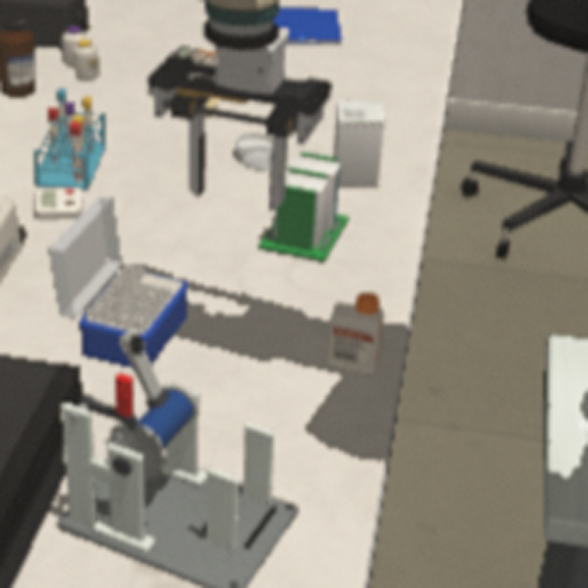

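View pics/top21z.png

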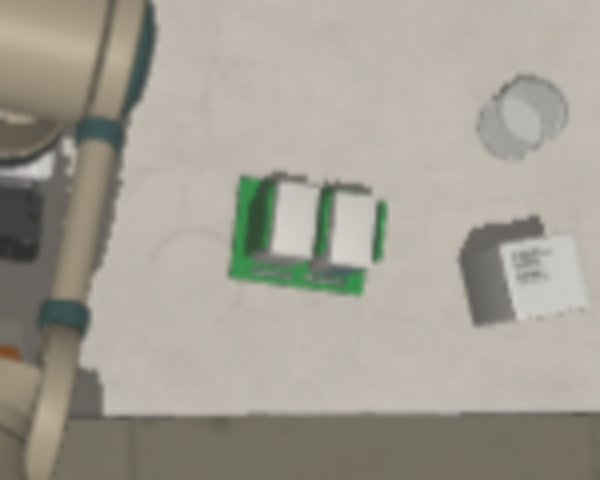

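The box stands square in the bay, level with its neighbour at 92 mm and about 1 mm off centre. I'll let the arm settle, check the pawl tab against its starting pixels, and hand in.

Request:
jog_arm --motion '[{"x":0,"y":0,"z":0,"wx":0,"wy":0,"wz":0,"claw":7.8},{"x":0,"y":0,"z":0,"wx":0,"wy":0,"wz":0,"claw":7.8},{"x":0,"y":0,"z":0,"wx":0,"wy":0,"wz":0,"claw":7.8},{"x":0,"y":0,"z":0,"wx":0,"wy":0,"wz":0,"claw":7.8},{"x":0,"y":0,"z":0,"wx":0,"wy":0,"wz":0,"claw":7.8},{"x":0,"y":0,"z":0,"wx":0,"wy":0,"wz":0,"claw":7.8}]'

```text
clock: 24.78
position: [504.8, -47.0, 291.4]
ee_rot: [-0.704, 0.052, -0.053, 0.706]
ft_force: [0.7, 0.6, -0.1]
width: 78.0
```

```bash
python3 - <<'E'
from h import *
shot('side','side22')
for n in('side0','side22'):
    p,d,P=load('side',n);h=cv2.cvtColor(p,cv2.COLOR_RGB2HSV)
    m=((h[...,0]<8)|(h[...,0]>172))&(h[...,1]>150)&(h[...,2]>80);m[:225]=0;m[280:]=0;m[:,:220]=0;m[:,250:]=0
    v,u=np.where(m);print(n,len(u),u.mean(),v.mean(),np.cov(u,v)[0,1])
s=state();print(s['clock'],s['ft_force'],s['dq'].round(3))
print(job.hand_in())
E
```

```text
side0 68 234.0 250.7058823529412 0.5970149253731343
side22 68 234.0 250.7058823529412 0.5970149253731343
24.8333 [-0.01665092 -0.31641644 -0.489468  ] [ 0.007  0.001  0.001  0.    -0.002 -0.001]
the job is handed in; nothing more can be done
None
```

The slide box is standing in the free bay of the green stand. The clamp bar is fully back, the pawl is down in the teeth, and I handed the job in at about 25 s.

I pinched the red tab and held the pawl up about 0.32 rad until the bar had swung back and stopped. I then lowered the pawl along the same arc and let go. I took the box out front to back, set it on the counter, turned the gripper, and placed it in the bay by its two narrow ends.

**Last checks:**
- **Pawl:** the tab shows the same pixels as at the start, so it is back down.
- **Bar:** it was still in successive pictures, with its tip close to the predicted fully-back stop. I had no direct reading of the drum angle.
- **Box:** it measures about 1 mm from the bay centre and square within about 0.02 rad. Its top is level with the neighbouring box, so it is fully down.
- **Surroundings:** the other box, the reagent bottle and the strip carton look unmoved in the last pictures. I did not check the amber bottle again. The arm is clear with about zero force.

**Disagreement:** the two cameras differ by about 3 mm in y. The pinched box on the counter showed the side view was off, so I trusted the top view and compared the box with the bay wall in the side view alone.

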